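# Hang the draining basket over the basin by its bail

### The arm

A 6-joint arm with a two-finger parallel gripper is mounted at the origin on the work surface. World frame = base frame: x ahead of the robot, y to its left, z up, the work surface at z = 0. Lengths are in m, angles in rad, forces in N, time in s.
With the tool pointing down it reaches from about 0.3 to 0.95 m from the base axis. Payload 3.1 kg.
Tool frame: the origin (TCP) lies at the very end of the fingers, on their centre line; the grasp point (between the pads) lies 19 mm behind it (ctrl.pinch_z is the distance from the TCP to the grasp point, in m); x points along the fingers, y is the direction in which the jaws open and shut, and the axes are right-handed (so a half turn about x gives the same grasp; the last joint's range is limited). The gripper opens to 85 mm and grips with 20 to 120 N. Pads are 22 mm wide; open, the fingers measure 114 mm over their backs; the gripper's body (76 mm by 85 mm) begins 54 mm behind the grasp point. The pads swing forward as they close: fully open they stand 13 mm farther back than shut.
Start: joints at [1.09, 0.308, 1.634, -0, 1.2, -0.07], TCP at [0.25, 0.573, 0.231] pointing down, gripper open.
Joint ranges: [-3.06, 3.06], [-0.79, 1.96], [0.05, 2.63], [-1.19, 4.34], [0.05, 2.64], [-2.94, 2.94]. Speed limits (rad/s): [2.79, 2.79, 3.14, 3.14, 3.14, 3.14].

### API

Orientations are given as [roll, pitch, yaw] about the fixed x, y, z axes, in that order (R = Rz(yaw) Ry(pitch) Rx(roll)).
In Python, from bench import sensors, capture, camera_params, ticket, ctrl gives the robot as it stands.
- The arm moves only by the tool apply_moves, never from a script. Its argument "steps" is one flat list of numbers, 7 for each row, row after row: the shift along the tool's x, y, z in cm, then the turn, a rotation vector about the tool's x, y, z in rad, then the closure in counts, from 0 (fully open) to 255 (shut). In form: [x, y, z, rx, ry, rz, hand, x, y, z, rx, ry, rz, hand, ...]. A call has 1 to 12 rows; each row shifts and turns the pose as measured when the row begins, along the tool's axes as they then stand; what a row does not reach is not made up. A row lasts 1/8 s, in which the tool goes at most 62.5 mm and 10.7 degrees, less where a joint would pass 70% of its speed; a pose out of reach is approached as far as the arm can. A call with a gripper value outside its range is refused whole. The fingers move at their own pace and stop on an object; "squeeze" is the grip in N (left out, the last holds). Time passes only in rows, so rows that do not move let the fingers close. It gives the time, the measured TCP pose, the force and the opening at its end, in the units of the state.
- sensors.state(): the state, without advancing time (a new reading comes with each control period).
- capture(name): name is "side" or "top"; returns the picture (384x512x3 uint8, red, green, blue); there is no depth.
- camera_params(name): a dict with "camera_matrix" (3x3 intrinsics, pixels), "xyz" and "orientation" of the camera in the world. Camera axes: x right, y down, z forward; pixel columns grow to the right and rows downward; lengths in m; the calibration is good to about 2 mm. A picture is of the moment at which its call begins. camera_params takes no time and is no camera call.
- ticket.close_job(): hands the job in, once; it reports no verdict.
The state is a dict: "time_s": time; "joints": joint angles; "joint_vel": joint speeds; "joint_efforts": joint torques, N m; "eef_pos": TCP position; "tcp_rot": TCP orientation; "wrist_force": force on the tool from outside, world axes, zero at the start; "ft_torque": the same for the moment, N m; "finger_gap": finger opening in m.
Only numpy, scipy, OpenCV 4.12 (cv2) and the standard library are available. Lean on these libraries where they do the work, as an engineer would, in place of code of your own. Each camera call takes 0.05 s, during which the arm holds its last target.

### The job

Swing the folded bail of the wire draining basket up until it stands upright, leaving the basket standing where it is. Then pick the basket up by the bail's wooden grip, keeping it about level so that no dates fall out, and hang it on the twin-prong hook of the drip stand: lower it softly until both prongs carry it over the red basin, then let go. The thin hook must feel little more than the basket's own weight, never a drop or a hard push, and leave the other things on the counter alone.

Things in the scene. Friction and masses are not known exactly. Their poses are not given: they have to be found in the camera images.
- basket: Open oblong steel-wire basket with four loose dates, 120 (x) by 200 mm (y) at the rim, foot 92 x 170 mm, rim 78 mm high, 0.3 to 0.65 kg in all. Origin: centre of its underside; z up. The bail hinges on a line along its y, 82 mm above the underside, in ears on the short sides (out to y = +-107 mm). The folded bail lies out over the -x side, which faces the robot within about 26 degrees of the base's -x.
- bail (a joint): Angle of the swing bail, rad. 0: folded, its flat loop sloping out and up 0.30 rad above level over the basket's -x side; 1.27: upright; 2.54: folded to the other side. The hinge rubs a little: let go within about 20 degrees of upright the bail stays there, lower down it falls back. Raising it takes about 0.6 N at the grip.
- bail_grip (a point): Centre of the bail's wooden grip (12 mm round sleeve, 46 mm long), on the axis of the cross-bar, 95 mm from the hinge line. The bail is 5 mm wire: legs 104 mm either side of the middle, and a straight bar along the basket's y, 132 mm long. Folded, the bar lies 110 mm above the underside and 31 mm out beyond the rim, free space under it; upright, 177 mm above the underside.
- stand: Drip stand fixed on the counter: 335 mm post with a twin-prong wire hook. Origin: on the counter straight below the hook's seat; x from the prong tips to the post, y across the prongs, z up. The hook's height is not measured: seat 235 to 285 mm above the counter, to be found by feel or sight. Seated, the bar lies along y with its axis over the origin. Springy: 1 N bends it about 0.35 mm down; over 15 N spoils it.
- prong_foot (a point): Point on the counter straight below the tip of the +y prong. The prongs are two 7 mm rods 72 mm apart (stand's y = +-36 mm), coming from the post at x = +185 mm: 36 mm above seat level there, 21 mm at x = +23 mm, down at 50 degrees to the seat (11 mm flat, centred on x = 0), up at 64 degrees to the tips at x = -20 mm, 29 mm above the seat. The 65 mm gap between them is empty; grip and fingers fit in.
- basin: Shallow red plastic basin under the hook, loose, 260 mm across, 50 mm high. Origin: centre of its underside.
- date0: One of the four loose dates in the basket, 22 mm thick, 32 mm long. Origin: under its middle.
- date1: One of the four loose dates in the basket, 22 mm thick, 32 mm long. Origin: under its middle.
- date2: One of the four loose dates in the basket, 22 mm thick, 32 mm long. Origin: under its middle.
- date3: One of the four loose dates in the basket, 22 mm thick, 32 mm long. Origin: under its middle.
- bowl: White bowl, 112 mm across, 50 mm high, a bystander. Origin: underside.
- washbowl: Light blue bowl, 170 mm across, 75 mm high, a bystander. Origin: underside.
- soapdish: Low dish with a soap bar, 75 x 110 x 32 mm, in front of the robot, a bystander. Origin: underside.
- brush: Brush lying on the counter, a bystander.
- jar: Amber jar, 84 mm across, 120 mm high, a bystander. Origin: underside.
- soap: White bottle, 64 mm across, 170 mm high, a bystander. Origin: underside.
- mug: Blue mug, 76 mm across, 85 mm high, a bystander. Origin: underside.
Mind the look-alikes: they are no part of the job. What is shaped like the basket but orange or purple is not meant.

How it is judged:
By the outcome, as a careful person would: the job done as asked, in the order asked, and still so for the second after the job is handed in, with the robot touching nothing.
It also fails if it takes over 67 s, if anything falls off the work surface, if the arm or the gripper's body presses on something with over 40 N, if the wrist force passes 120 N, or if a joint passes its speed limit or range.

## Working session

There is one attempt and no reset: what is moved stays moved. The work goes in short steps, Python scripts to look and compute and a tool call to move; the robot and the scene stay as the last step left them, time stands still between calls to the robot, and variables do not carry over. Pictures are saved under pics/ and viewed, and the job is handed in when it is done.

Besides the shell and the picture viewer there is one more tool, called after ">>>" in YAML: its name, and indented under it one key for each argument. apply_moves: Moves the arm, as the interface text tells. Its arguments: {"type":"object","properties":{"steps":{"type":"array","items":{"type":"number"}},"squeeze":{"type":"number"}},"required":["steps"]}

```bash
ls; mkdir -p pics; python3 - <<'E'
from bench import sensors, capture, camera_params, ticket, ctrl
import cv2
for n in ("side","top"):
    cv2.imwrite(f"pics/{n}0.png",cv2.resize(capture(n)[:,:,::-1],(800,600),interpolation=cv2.INTER_CUBIC))
    print(n,camera_params(n))
s=sensors.state(); print(s); print(ctrl.pinch_z, [a for a in dir(ctrl) if a[0]!='_'])
E
```

```text
pics
side {'camera_matrix': array([[347.00732071,   0.        , 256.62349433],
       [  0.        , 347.00732071, 189.4374693 ],
       [  0.        ,   0.        ,   1.        ]]), 'xyz': array([ 0.01251308, -0.91635586,  0.73087481]), 'orientation': array([-2.11675231, -0.01421322, -0.50670083])}
top {'camera_matrix': array([[357.52833084,   0.        , 257.27644081],
       [  0.        , 357.52833084, 193.75500593],
       [  0.        ,   0.        ,   1.        ]]), 'xyz': array([0.35475139, 0.01173978, 1.15680892]), 'orientation': array([-2.97479341, -0.00976327, -1.56311076])}
{'time_s': 0.1, 'joints': array([ 1.09032906e+00,  3.08912594e-01,  1.63509425e+00,  2.79999218e-06,
        1.19969560e+00, -6.96997034e-02]), 'joint_vel': array([-9.63390797e-04, -1.29560896e-03, -4.08665673e-03, -9.77024872e-04,
        4.01771412e-05, -2.09936444e-03]), 'joint_efforts': array([-8.00764301e-04, -4.16413987e+01, -2.77643502e+01, -1.42047434e-04,
        4.07330808e-03, -1.74187977e-05]), 'eef_pos': array([0.24924192, 0.57232152, 0.23014857]), 'tcp_rot': array([-1.64173182,  1.56868654, -2.0525004 ]), 'wrist_force': array([0.10526634, 0.16234118, 0.56965781]), 'ft_torque': array([-0.06204426,  0.0278891 , -0.01671269]), 'finger_gap': 0.08552368397343874}
0.0187 ['IKError', 'pinch_z']
```

View pics/side0.png

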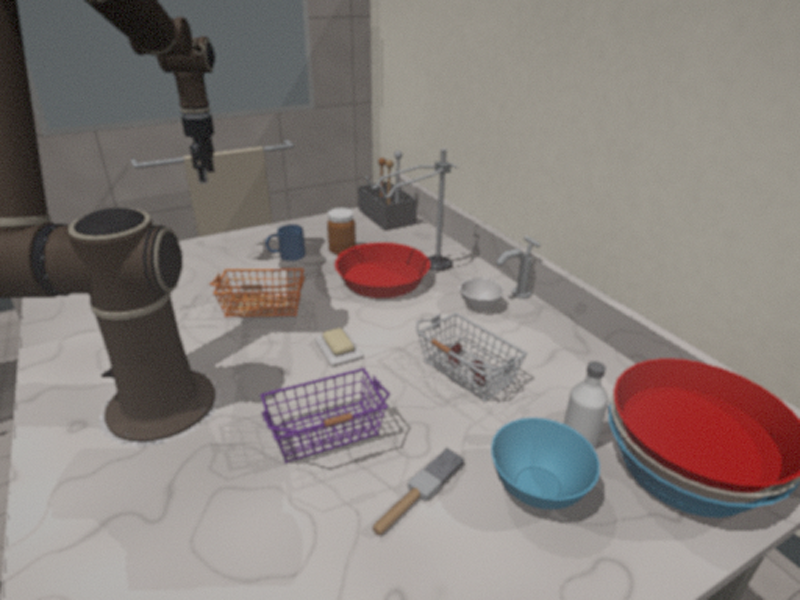

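View pics/top0.png

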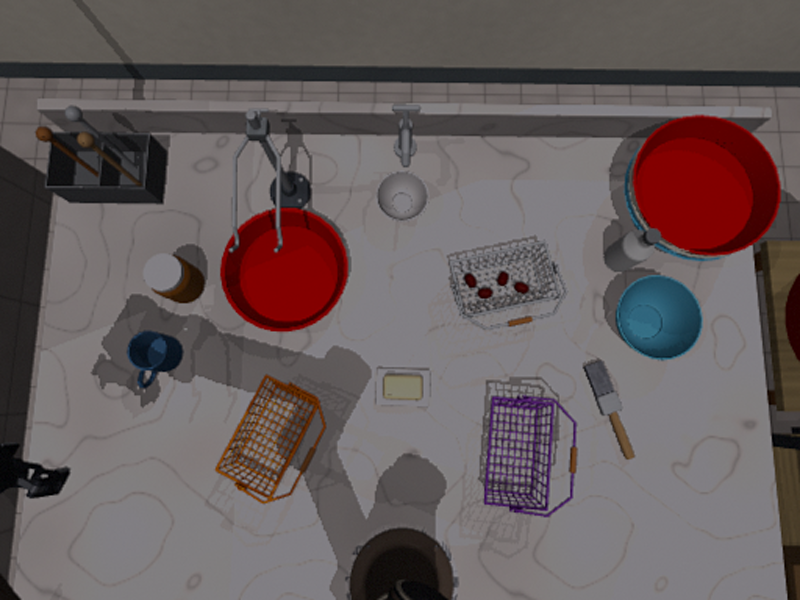

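The top view shows the steel basket with dates near (507,277), its grip at (520,321), and the prong tips near (235,247) and (279,247). I'll zoom in next.

```bash
cat > h.py <<'E'
import numpy as np, cv2
from scipy.spatial.transform import Rotation as R
from bench import sensors, capture, camera_params
def cam(n):
    p=camera_params(n); return p['camera_matrix'],np.array(p['xyz']),R.from_euler('xyz',p['orientation']).as_matrix()
def ray(n,u,v):
    K,t,M=cam(n); d=M@np.linalg.inv(K)@np.array([u,v,1.]); return t,d/np.linalg.norm(d)
def onz(n,u,v,z):
    t,d=ray(n,u,v); return t+d*(z-t[2])/d[2]
def tri(a,b):
    t1,d1=ray('side',*a); t2,d2=ray('top',*b)
    A=np.array([d1,-d2]).T; s=np.linalg.lstsq(A,t2-t1,rcond=None)[0]
    p,q=t1+s[0]*d1,t2+s[1]*d2; return (p+q)/2,np.linalg.norm(p-q)
def proj(n,P):
    K,t,M=cam(n); c=K@(M.T@(np.asarray(P)-t)); return c[:2]/c[2]
def crop(n,x0,y0,w,h,k,f,gain=2.0,im=None):
    im=capture(n) if im is None else im
    c=cv2.resize(im[y0:y0+h,x0:x0+w,::-1],None,fx=k,fy=k,interpolation=cv2.INTER_CUBIC)
    cv2.imwrite(f,np.clip(c*gain,0,255).astype(np.uint8)); return im
E
python3 - <<'E'
from h import *
im=crop('top',270,140,110,80,7,'pics/tb.png')
crop('top',130,60,110,90,6,'pics/ts.png',im=im)
np.save('top0.npy',im)
im=crop('side',255,190,95,75,8,'pics/sb.png',1.3)
crop('side',225,80,90,80,7,'pics/ss.png',1.3,im=im)
np.save('side0.npy',im)
E
```

```text
(no output)
```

View pics/tb.png

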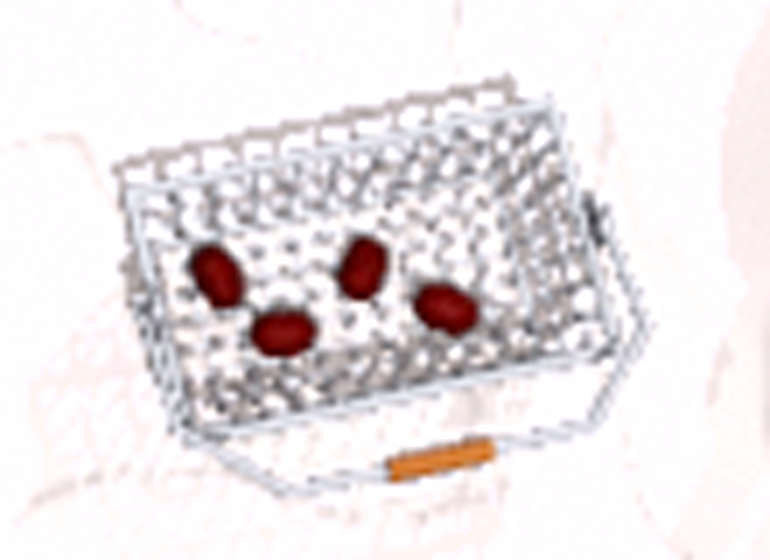

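View pics/ts.png

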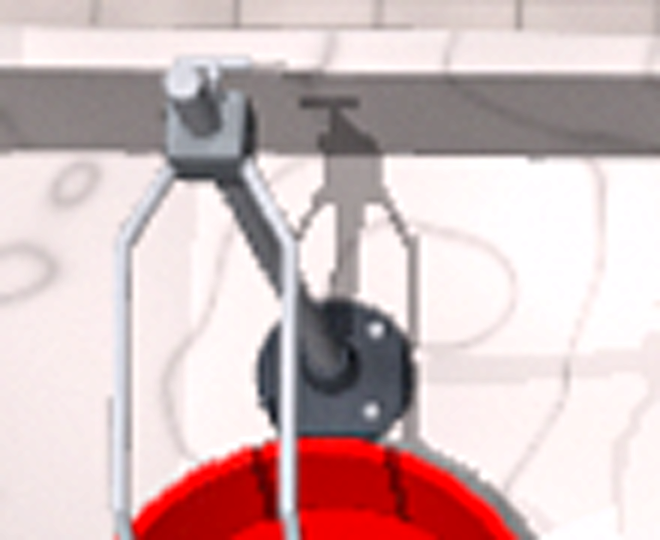

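View pics/sb.png

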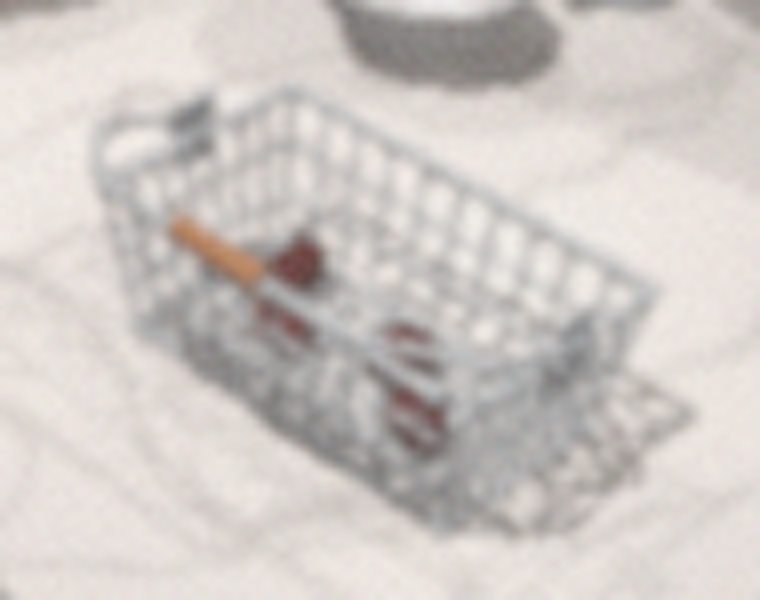

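View pics/ss.png

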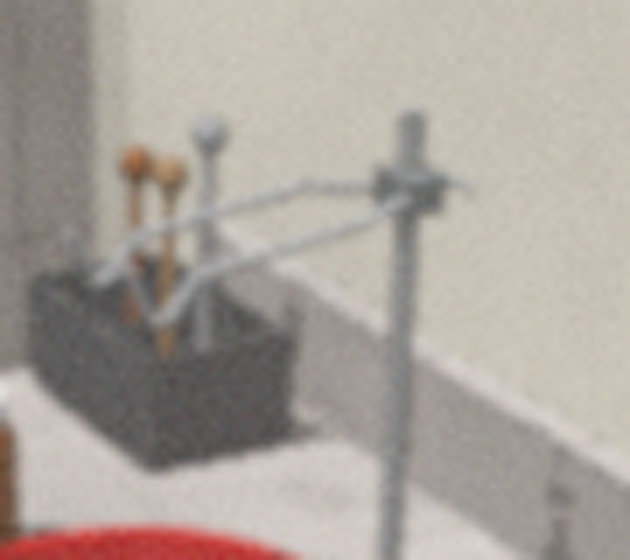

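```bash
python3 - <<'E'
from h import *
t=np.load('top0.npy'); s=np.load('side0.npy')
crop('top',135,130,60,45,12,'pics/tt.png',im=t)
crop('side',230,95,50,45,14,'pics/st.png',1.3,im=s)
crop('side',270,80,40,100,6,'pics/sp.png',1.3,im=s)
def grip(n,im,x0,y0,w,h):
    hs=cv2.cvtColor(im[y0:y0+h,x0:x0+w],cv2.COLOR_RGB2HSV)
    m=cv2.inRange(hs,(8,110,60),(22,255,255)); nn,l,st,c=cv2.connectedComponentsWithStats(m)
    k=1+np.argmax(st[1:,4]); pts=np.argwhere(l==k)[:,::-1]; r=cv2.minAreaRect(pts.astype(np.float32))
    print(n,st[k],c[k]+[x0,y0],np.array(r[0])+[x0,y0],r[1],r[2]); return c[k]+[x0,y0]
a=grip('side',s,255,200,60,40); b=grip('top',t,310,190,50,30)
print(tri(a,b))
E
```

```text
side [23 19  9  5 12] [281.91666667 221.25      ] [281.84615326 221.26922989] (8.930500030517578, 1.1163126230239868) 29.744882583618164
top [16 13 15  6 45] [332.62222222 205.26666667] [332.82352829 205.20588112] (2.9285616874694824, 14.534341812133789) 77.47119140625
(array([ 0.49771496, -0.22030579,  0.10737502]), np.float64(0.0027611376002475633))
```

View pics/tt.png

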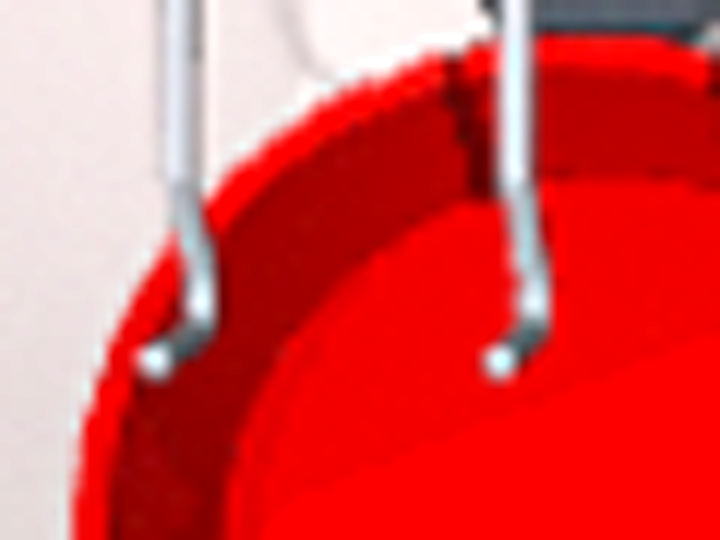

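View pics/st.png

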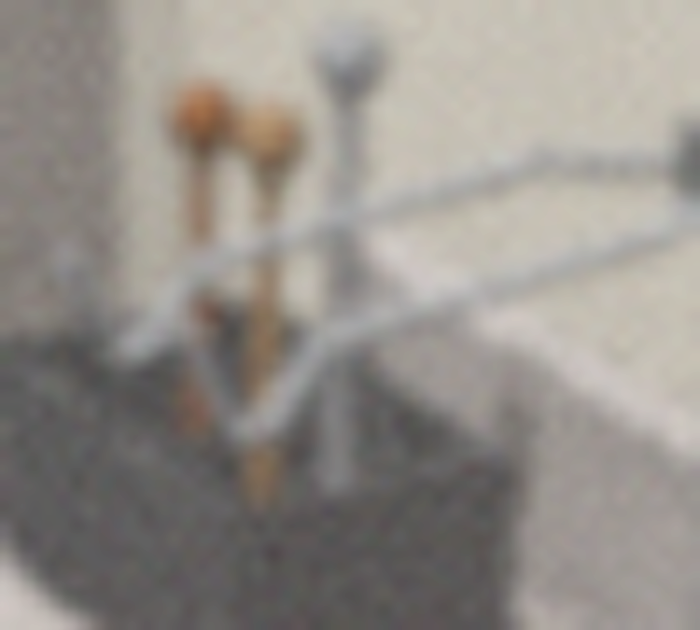

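View pics/sp.png

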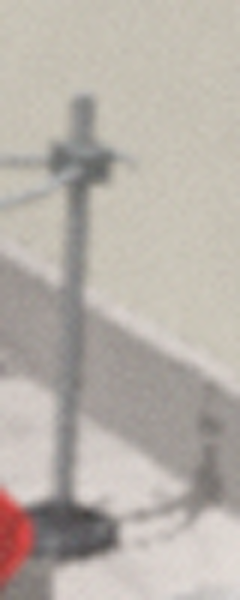

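```bash
python3 - <<'E'
from h import *
def T(x,y): return ((x+.5)/12-.5+135,(y+.5)/12-.5+130)
def S(x,y): return ((x+.5)/14-.5+230,(y+.5)/14-.5+95)
for nm,a,b in (('tip-',S(190,318),T(500,358)),('tip+',S(62,255),T(153,360)),('knee-',S(325,335),T(515,187)),('knee+',S(205,268),T(183,187)),('seat-',S(245,432),T(533,312)),('seat+',S(122,352),T(200,308))):
    print(nm,tri(a,b))
# post
print('base', onz('top',(335.5)/6-.5+130,365.5/6-.5+60,0.008))
print('top', onz('top',(187.5)/6-.5+130,83.5/6-.5+60,0.335))
for z in (.25,.26,.27,.28,.29,.30,.31): 
  p=onz('top',*T(153,360),z);q=onz('top',*T(500,358),z); print(z,p,q,np.linalg.norm(p-q))
# basket: rim corners top at z=.078 
def B(x,y): return ((x+.5)/7-.5+270,(y+.5)/7-.5+140)
c=[onz('top',*B(*p),.0765)[:2] for p in ((128,188),(549,104),(612,350),(192,436))]
c=np.array(c); print(c, c.mean(0)); 
for i in range(4): d=c[(i+1)%4]-c[i]; print(np.linalg.norm(d),np.degrees(np.arctan2(d[1],d[0])))
g=[onz('top',*B(*p),.110)[:2] for p in ((388,471),(495,447),(441,459),(292,493),(587,427))]; print(g)
d=g[1]-g[0];print(np.linalg.norm(d),np.degrees(np.arctan2(d[1],d[0])))
d=g[4]-g[3];print(np.linalg.norm(d),np.degrees(np.arctan2(d[1],d[0])))
d=np.array([onz('top',*B(*p),.082)[:2] for p in ((597,222),)]);print(d)
E
```

```text
tip- (array([0.58704317, 0.209235  , 0.28237262]), np.float64(0.0016763337939420602))
tip+ (array([0.58597911, 0.28362177, 0.27756308]), np.float64(0.004127050386896444))
knee- (array([0.62849141, 0.21020186, 0.27049513]), np.float64(0.0004912326881559179))
knee+ (array([0.62852542, 0.28196934, 0.26748701]), np.float64(0.0007723129001595935))
seat- (array([0.60601825, 0.21105364, 0.24631011]), np.float64(0.003947434049124711))
seat+ (array([0.60546689, 0.2841152 , 0.245857  ]), np.float64(0.005676907143357769))
base [0.79648753 0.24597447 0.008     ]
top [0.79164877 0.24494235 0.335     ]
0.25 [0.59524051 0.29139839 0.25      ] [0.59646334 0.21622782 0.25      ] 0.07518051369691484
0.26 [0.59258847 0.28831441 0.26      ] [0.59379782 0.2139728  0.26      ] 0.07435144693726294
0.27 [0.58993643 0.28523042 0.27      ] [0.5911323  0.21171777 0.27      ] 0.07352238017761098
0.28 [0.5872844  0.28214643 0.28      ] [0.58846678 0.20946274 0.28      ] 0.07269331341795907
0.29 [0.58463236 0.27906245 0.29      ] [0.58580125 0.20720771 0.29      ] 0.07186424665830708
0.3 [0.58198032 0.27597846 0.3       ] [0.58313573 0.20495268 0.3       ] 0.07103517989865518
0.31 [0.57932828 0.27289448 0.31      ] [0.58047021 0.20269765 0.31      ] 0.07020611313900323
[[ 0.62369932 -0.09175929]
 [ 0.66419451 -0.28042631]
 [ 0.55264638 -0.30434426]
 [ 0.51274527 -0.11899761]] [ 0.58832137 -0.19888187]
0.19296399985330318 -77.8859232397702
0.11408353335645567 -167.8979833455429
0.1895929280880738 102.14912042403095
0.11424853080320663 13.792888726004225
[array([ 0.49366441, -0.1976575 ]), array([ 0.50431086, -0.2432713 ]), array([ 0.49898032, -0.2202294 ]), array([ 0.48395085, -0.15688678]), array([ 0.51322704, -0.28262911])]
0.04683978416130047 -76.86212712103448
0.1291054911345762 -76.89350461992314
[[ 0.60900557 -0.29832042]]
```

The grip centre is at about (0.499,-0.220,0.110). The basket centre is near (0.588,-0.200) with yaw about 12.7°. The hook seat is near (0.607,0.246,~0.248) with yaw about 0. Next I'll work out the moves.

```bash
cat >> h.py <<'E'
def pose():
    s=sensors.state(); return np.array(s['eef_pos']),R.from_euler('xyz',s['tcp_rot']),s
def target(heading_deg,down_deg,flip=False):
    """tool x: horizontal heading dipped down_deg; tool y in the vertical plane (jaw), z horizontal"""
    h=np.radians(heading_deg); a=np.radians(down_deg)
    hx=np.array([np.cos(h),np.sin(h),0]); up=np.array([0,0,1.])
    x=np.cos(a)*hx-np.sin(a)*up; y=np.sin(a)*hx+np.cos(a)*up
    if flip: y=-y
    return R.from_matrix(np.array([x,y,np.cross(x,y)]).T)
def plan(way,p=None,r=None,step=0.05,ang=0.15):
    """way: list of (TCP pos, R, hand); prints rows, simulated exactly"""
    p0,r0,s=pose(); p=p0 if p is None else p; r=r0 if r is None else r; out=[]
    for q,rt,hand,*k in way:
        st=k[0] if k else step
        n=max(1,int(np.ceil(max(np.linalg.norm(q-p)/st,(r.inv()*rt).magnitude()/ang-1e-6))))
        for i in range(n):
            d=r.inv().apply((q-p)/(n-i)); w=(r.inv()*rt).as_rotvec()/(n-i)
            row=[*np.round(d*100,2),*np.round(w,3),hand]; out.append(row)
            p=p+r.apply(np.array(row[:3])/100); r=r*R.from_rotvec(row[3:6])
    for i in range(0,len(out)): print(', '.join('%g'%(v+0.) for v in out[i])+',')
    print('rows',len(out),'end',p.round(4))
def rep():
    p,r,s=pose(); m=r.as_matrix(); print('t',round(s['time_s'],3),'p',p.round(4),'x',m[:,0].round(3),'y',m[:,1].round(3),'F',np.round(s['wrist_force'],2),'T',np.round(s['ft_torque'],3),'gap',round(s['finger_gap'],4),'\n j',np.round(s['joints'],3))
E
python3 - <<'E'
from h import *
rep()
for f in (0,1): print(f,np.degrees((pose()[1].inv()*target(12.7,90,f)).as_rotvec()))
h=np.array([np.cos(np.radians(12.7)),np.sin(np.radians(12.7)),0])
G=np.array([.499,-.2202,.110])
f=0
plan([(np.array([.42,.25,.30]),target(12.7,90,f),0),(np.array([.40,-.20,.32]),target(12.7,80,f),0)])
E
```

```text
t 0.2 p [0.2494 0.5725 0.2305] x [-0.001 -0.001 -1.   ] y [ 0.399  0.917 -0.001] F [ 0.04 -0.97 -0.  ] T [ 0.028  0.024 -0.006] gap 0.0856 
 j [ 1.09   0.309  1.635 -0.     1.2   -0.07 ]
0 [5.37637559e+01 3.53157173e-02 8.08134671e-02]
1 [-1.26236206e+02 -9.61894176e-02  4.20350519e-02]
-0.87, -2.85, 3.57, 0.117, 0, 0, 0,
-0.86, -2.41, 3.87, 0.117, 0, 0, 0,
-0.87, -1.94, 4.13, 0.117, 0, 0, 0,
-0.86, -1.45, 4.33, 0.117, 0, 0, 0,
-0.87, -0.93, 4.46, 0.118, 0, 0, 0,
-0.86, -0.4, 4.54, 0.117, 0, 0, 0,
-0.87, 0.14, 4.56, 0.118, 0.001, 0.001, 0,
-0.86, 0.67, 4.51, 0.117, 0, 0, 0,
-0.2, -1.19, 4.35, 0, 0, 0.017, 0,
-0.22, -1.18, 4.35, 0, 0, 0.018, 0,
-0.24, -1.18, 4.34, 0, 0, 0.017, 0,
-0.26, -1.17, 4.35, 0, 0, 0.018, 0,
-0.28, -1.17, 4.34, 0, 0, 0.017, 0,
-0.3, -1.16, 4.35, 0, 0, 0.018, 0,
-0.33, -1.16, 4.34, 0, 0, 0.017, 0,
-0.34, -1.15, 4.35, 0, 0, 0.018, 0,
-0.37, -1.15, 4.34, 0, 0, 0.017, 0,
-0.38, -1.14, 4.35, 0, 0, 0.018, 0,
rows 18 end [ 0.4  -0.2   0.32]
```

>>> apply_moves:
  steps: [-0.9, -2.85, 3.6, 0.117, 0, 0, 0, -0.9, -2.4, 3.9, 0.117, 0, 0, 0, -0.9, -1.9, 4.1, 0.117, 0, 0, 0, -0.9, -1.4, 4.3, 0.117, 0, 0, 0, -0.9, -0.9, 4.5, 0.117, 0, 0, 0, -0.9, -0.4, 4.5, 0.117, 0, 0, 0, -0.9, 0.1, 4.5, 0.117, 0, 0, 0, -0.9, 0.7, 4.5, 0.117, 0, 0, 0, -0.2, -1.2, 4.4, 0, 0, 0, 0, -0.2, -1.2, 4.4, 0, 0, 0, 0, -0.2, -1.2, 4.4, 0, 0, 0, 0, -0.2, -1.2, 4.4, 0, 0, 0, 0]
  squeeze: 40

```text
time_s: 1.7
eef_pos: [0.4081, 0.0541, 0.312]
tcp_rot: [0.211, 1.567, -1.161]
wrist_force: [0.3, -0.4, 0.4]
finger_gap: 0.0856
```

```bash
python3 - <<'E'
from h import *
rep()
plan([(np.array([.40,-.20,.30]),target(12.7,60),0)])
E
```

```text
t 1.7 p [0.4081 0.0541 0.312 ] x [ 0.002 -0.004 -1.   ] y [0.98  0.198 0.001] F [ 0.26 -0.42  0.39] T [-0.009 -0.085  0.005] gap 0.0856 
 j [ 0.029 -0.198  2.003 -0.004  1.335 -0.169]
0.22, -0.97, 4.12, -0.003, 0.002, 0.087, 0,
0.12, -1, 4.12, -0.004, 0.002, 0.087, 0,
0.03, -1.02, 4.12, -0.004, 0.001, 0.087, 0,
-0.07, -1.03, 4.12, -0.003, 0.002, 0.087, 0,
-0.17, -1.04, 4.11, -0.004, 0.001, 0.087, 0,
-0.26, -1.03, 4.1, -0.003, 0.002, 0.088, 0,
rows 6 end [ 0.4 -0.2  0.3]
```

>>> apply_moves:
  steps: [0.2, -1, 4.1, -0.003, 0.002, 0.087, 0, 0.1, -1, 4.1, -0.004, 0.002, 0.087, 0, 0, -1, 4.1, -0.004, 0.001, 0.087, 0, -0.1, -1, 4.1, -0.003, 0.002, 0.087, 0, -0.2, -1, 4.1, -0.004, 0.001, 0.087, 0, -0.3, -1, 4.1, -0.003, 0.002, 0.088, 0]

```text
time_s: 2.45
eef_pos: [0.4005, -0.2068, 0.3049]
tcp_rot: [1.55, 1.025, 0.207]
wrist_force: [1.1, 0.6, -0.5]
finger_gap: 0.085
```

```bash
python3 - <<'E'
from h import *
rep()
h=np.array([np.cos(np.radians(12.7)),np.sin(np.radians(12.7)),0])
G=np.array([.499,-.2202,.110])
for dn in (60,45):
    r=target(12.7,dn); print(dn,'tcp at grip', G+.0187*r.as_matrix()[:,0], 'pre',G-.08*r.as_matrix()[:,0])
r=target(12.7,45)
plan([(G-.08*r.as_matrix()[:,0],r,0)])
E
```

```text
t 2.45 p [ 0.4005 -0.2068  0.3049] x [ 0.508  0.107 -0.855] y [0.832 0.195 0.519] F [ 1.14  0.65 -0.49] T [-0.053  0.239 -0.018] gap 0.085 
 j [-0.917 -0.325  2.205  0.561  1.077 -1.369]
60 tcp at grip [ 0.50812125 -0.21814444  0.09380532] pre [ 0.45997862 -0.22899385  0.17928203]
45 tcp at grip [ 0.51189939 -0.217293    0.0967771 ] pre [ 0.44381543 -0.23263638  0.16656854]
4.58, -1.36, 1.11, 0.003, 0.002, 0.08, 0,
4.46, -1.72, 1.13, 0.003, 0.002, 0.08, 0,
4.3, -2.07, 1.14, 0.003, 0.003, 0.079, 0,
rows 3 end [ 0.4438 -0.2327  0.1666]
```

>>> apply_moves:
  steps: [4.6, -1.4, 1.1, 0.003, 0.002, 0.08, 0, 4.5, -1.7, 1.1, 0.003, 0.002, 0.08, 0, 4.3, -2.1, 1.1, 0.003, 0.003, 0.08, 0, 0, 0, 0, 0, 0, 0, 0]

```text
time_s: 2.95
eef_pos: [0.4431, -0.24, 0.1652]
tcp_rot: [1.567, 0.78, 0.205]
wrist_force: [-0.2, 0.9, -0.3]
finger_gap: 0.0852
```

```bash
python3 - <<'E'
from h import *
rep()
im=crop('top',250,130,130,100,6,'pics/t1.png')
im=crop('side',230,150,120,110,5,'pics/s1.png',1.3)
G=np.array([.499,-.2202,.110]); r=target(12.7,45)
plan([(G+.012*r.as_matrix()[:,0],r,0,.025)])
E
```

```text
t 2.95 p [ 0.4431 -0.24    0.1652] x [ 0.696  0.145 -0.703] y [0.688 0.147 0.711] F [-0.23  0.95 -0.27] T [-0.051  0.274  0.008] gap 0.0852 
 j [-1.031  0.05   2.333  1.134  0.835 -2.078]
2.39, -0.12, -0.31, 0.001, 0.005, -0.003, 0,
2.4, -0.11, -0.29, 0.001, 0.005, -0.003, 0,
2.4, -0.1, -0.29, 0, 0.005, -0.002, 0,
2.4, -0.09, -0.27, 0.001, 0.005, -0.003, 0,
rows 4 end [ 0.5073 -0.2183  0.1015]
```

View pics/t1.png

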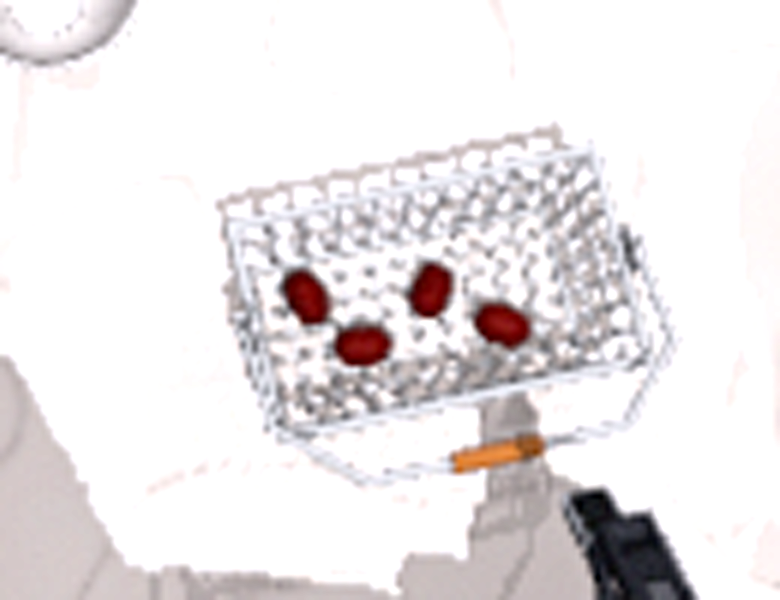

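View pics/s1.png

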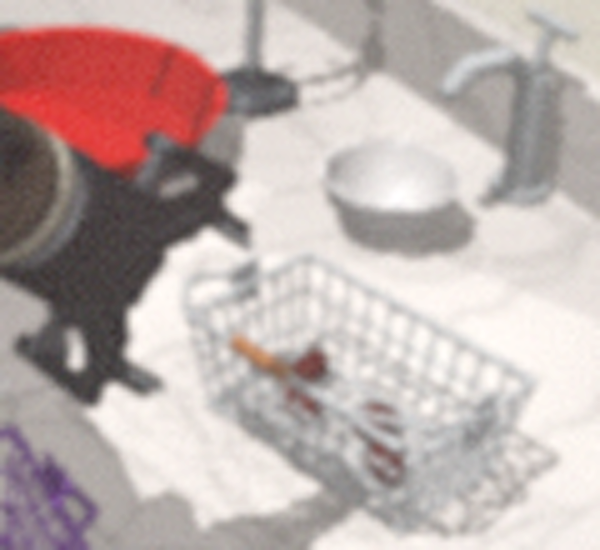

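```bash
python3 - <<'E'
from h import *
for P in ((.468,-.235,.209),(.499,-.2202,.110)):
    u=proj('top',P); print(u,((u+.5-[250,130])*6-.5))
E
```

```text
[346.4592035  211.69802652] [581.255221   492.68815911]
[332.5613307  205.13617589] [497.86798423 453.31705533]
```

>>> apply_moves:
  steps: [2.4, -0.1, -0.3, 0.001, 0.005, -0.003, 0, 2.4, -0.1, -0.3, 0.001, 0.005, -0.003, 0, 2.4, -0.1, -0.3, 0, 0.005, -0.002, 0]

```text
time_s: 3.42
eef_pos: [0.4997, -0.2305, 0.1344]
tcp_rot: [1.529, 0.769, 0.191]
wrist_force: [0.2, 0.3, -0.3]
finger_gap: 0.0854
```

```bash
python3 - <<'E'
from h import *
rep(); print(sensors.state()['joint_vel'].round(2), sensors.state()['joint_efforts'].round(1))
E
```

```text
t 3.425 p [ 0.4997 -0.2305  0.1344] x [ 0.705  0.136 -0.696] y [0.675 0.173 0.718] F [ 0.21  0.32 -0.34] T [-0.073  0.324  0.004] gap 0.0854 
 j [-0.894  0.178  2.287  1.304  0.719 -2.185]
[ 0.35  0.38 -0.13  0.49 -0.27 -0.33] [ -1.3 -28.2 -18.1   1.2   1.8   0.2]
```

>>> apply_moves:
  steps: [0, 0, 0, 0, 0, 0, 0]

```text
time_s: 3.55
eef_pos: [0.5018, -0.2306, 0.1383]
tcp_rot: [1.522, 0.766, 0.189]
wrist_force: [0.7, 0.6, 0.1]
finger_gap: 0.0852
```

```bash
python3 - <<'E'
from h import *
rep(); print(sensors.state()['joint_vel'].round(2))
im=crop('top',250,130,130,100,6,'pics/t2.png')
im=crop('side',230,150,120,110,5,'pics/s2.png',1.3)
E
```

```text
t 3.55 p [ 0.5018 -0.2306  0.1383] x [ 0.708  0.135 -0.693] y [0.671 0.178 0.72 ] F [0.75 0.6  0.14] T [-0.01   0.313  0.018] gap 0.0852 
 j [-0.891  0.172  2.285  1.302  0.72  -2.182]
[-0.   -0.08 -0.02 -0.01  0.01  0.02]
```

View pics/t2.png

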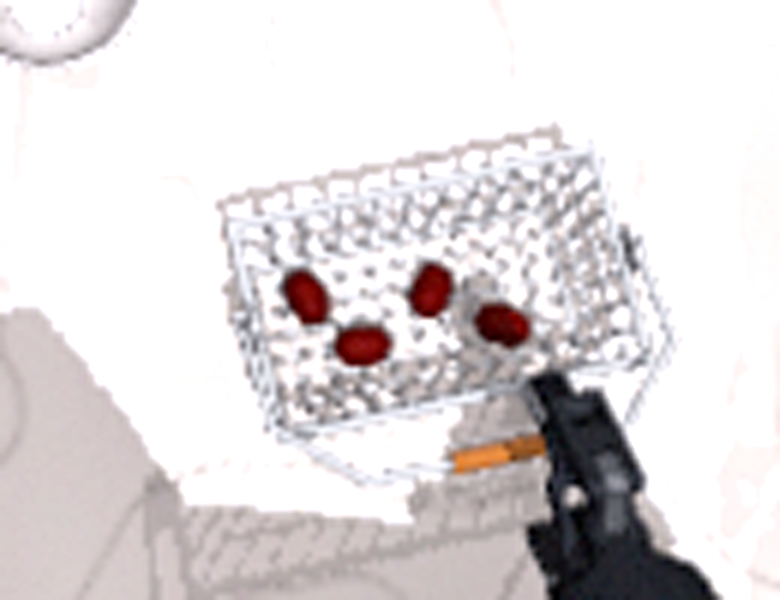

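View pics/s2.png

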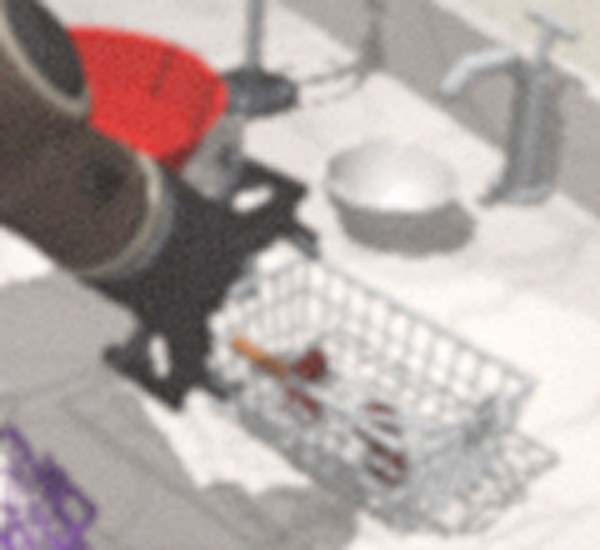

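```bash
python3 - <<'E'
from h import *
G=np.array([.499,-.2202,.110]); r=target(12.7,45); x=r.as_matrix()[:,0]
plan([(G-.015*x,r,0,.012),(G+.010*x,r,0,.012)])
E
```

```text
0.15, -0.67, -0.41, 0.009, 0.009, -0.006, 0,
0.16, -0.67, -0.41, 0.008, 0.008, -0.007, 0,
0.18, -0.68, -0.4, 0.009, 0.009, -0.006, 0,
0.83, 0, 0, 0, 0, 0, 0,
0.83, 0, 0, 0, 0, 0, 0,
0.84, 0, 0, 0, 0, 0, 0,
rows 6 end [ 0.5059 -0.2186  0.1029]
```

>>> apply_moves:
  steps: [0.15, -0.7, -0.4, 0.009, 0.009, -0.006, 0, 0.15, -0.7, -0.4, 0.008, 0.008, -0.007, 0, 0.2, -0.7, -0.4, 0.009, 0.009, -0.006, 0, 0, 0, 0, 0, 0, 0, 0]

```text
time_s: 4.15
eef_pos: [0.4873, -0.2239, 0.1222]
tcp_rot: [1.567, 0.784, 0.218]
wrist_force: [0.1, 0.4, 0.5]
finger_gap: 0.0856
```

```bash
python3 - <<'E'
from h import *
rep()
G=np.array([.499,-.2202,.110]); r=target(12.7,45); x=r.as_matrix()[:,0]
plan([(G+.012*x,r,0,.012)])
E
```

```text
t 4.15 p [ 0.4873 -0.2239  0.1222] x [ 0.692  0.153 -0.706] y [0.688 0.156 0.708] F [0.09 0.41 0.49] T [-0.036  0.35  -0.035] gap 0.0856 
 j [-0.908  0.189  2.304  1.291  0.728 -2.184]
0.98, 0, -0.04, 0, 0.001, -0.001, 0,
0.98, 0, -0.04, 0.001, 0.001, 0, 0,
0.97, 0, -0.03, 0, 0.001, -0.001, 0,
rows 3 end [ 0.5073 -0.2183  0.1015]
```

>>> apply_moves:
  steps: [1, 0, 0, 0, 0, 0, 0, 1, 0, 0, 0, 0, 0, 60, 1, 0, 0, 0, 0, 0, 120, 0.3, 0, 0, 0, 0, 0, 160, 0, 0, 0, 0, 0, 0, 175, 0, 0, 0, 0, 0, 0, 175, 0, 0, 0, 0, 0, 0, 175]

```text
time_s: 5.03
eef_pos: [0.5118, -0.2183, 0.0963]
tcp_rot: [1.569, 0.785, 0.219]
wrist_force: [0.2, -0.2, 0.6]
finger_gap: 0.0268
```

```bash
python3 - <<'E'
from h import *
rep()
im=crop('top',270,150,100,75,8,'pics/t3.png')
im=crop('side',230,150,120,110,5,'pics/s3.png',1.3)
E
```

```text
t 5.025 p [ 0.5118 -0.2183  0.0963] x [ 0.691  0.154 -0.707] y [0.689 0.155 0.708] F [ 0.22 -0.23  0.64] T [-0.196  0.306 -0.017] gap 0.0268 
 j [-0.85   0.275  2.275  1.394  0.682 -2.257]
```

View pics/t3.png

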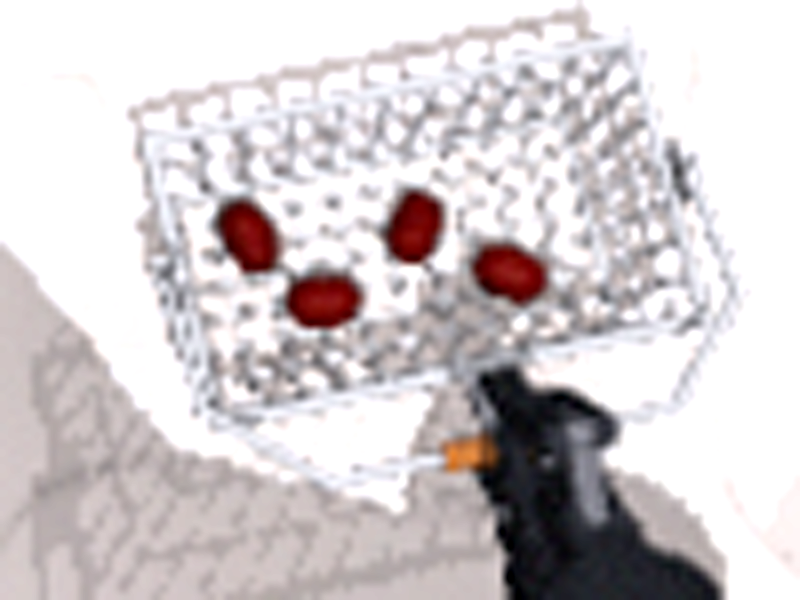

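View pics/s3.png

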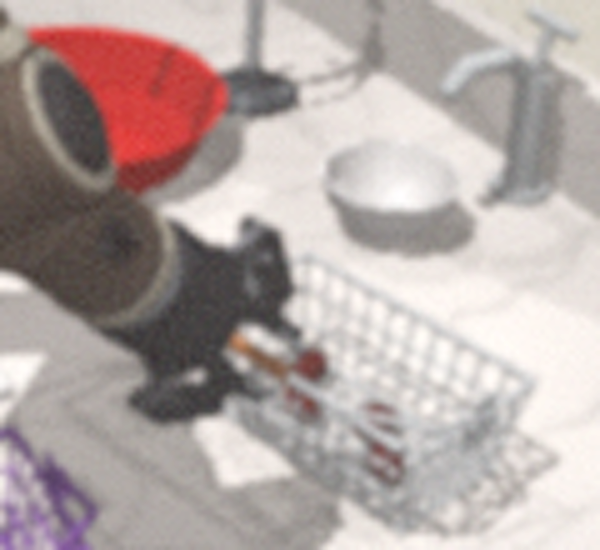

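```bash
cat >> h.py <<'E'
HD=12.7
hv=np.array([np.cos(np.radians(HD)),np.sin(np.radians(HD)),0])
C=np.array([.5876,-.2002,0])
def arc(th):
    dn=45+45*min(1,th/1.2); r=target(HD,dn)
    g=C-.095*np.cos(.3+th)*hv+np.array([0,0,.082+.095*np.sin(.3+th)])
    return g+.0187*r.as_matrix()[:,0],r
E
python3 - <<'E'
from h import *
plan([(*arc(t),190) for t in np.arange(.08,.7,.08)])
E
```

```text
-0.34, 0.65, -0.1, 0, 0.002, -0.053, 190,
-0.31, 0.6, 0, 0, 0, -0.053, 190,
-0.29, 0.6, 0, 0, 0, -0.052, 190,
-0.28, 0.62, 0, 0, 0, -0.052, 190,
-0.25, 0.62, 0, 0, 0, -0.053, 190,
-0.23, 0.62, 0, 0, 0, -0.052, 190,
-0.21, 0.64, 0, 0, 0, -0.052, 190,
-0.19, 0.63, 0, 0, 0, -0.053, 190,
rows 8 end [ 0.5395 -0.2111  0.1412]
```

>>> apply_moves:
  steps: [-0.3, 0.6, -0.1, 0, 0.002, -0.05, 190, -0.3, 0.6, 0, 0, 0, -0.05, 190, -0.3, 0.6, 0, 0, 0, -0.05, 190, -0.3, 0.6, 0, 0, 0, -0.05, 190]

```text
time_s: 5.62
eef_pos: [0.519, -0.2149, 0.1198]
tcp_rot: [1.577, 0.994, 0.223]
wrist_force: [-0.5, 0.5, -0.1]
finger_gap: 0.0218
```

```bash
python3 - <<'E'
from h import *
rep(); print(arc(.32)[0])
im=crop('side',230,150,120,110,5,'pics/s4.png',1.3)
plan([(*arc(t),190) for t in np.arange(.40,.98,.08)])
E
```

```text
t 5.625 p [ 0.519  -0.2149  0.1198] x [ 0.532  0.121 -0.838] y [0.819 0.18  0.545] F [-0.54  0.52 -0.11] T [-0.071  0.361  0.016] gap 0.0218 
 j [-0.727  0.185  2.184  0.891  0.607 -1.652]
[ 0.52210875 -0.21495909  0.1215152 ]
-0.15, 0.69, -0.05, -0.003, 0.001, -0.055, 190,
-0.23, 0.63, 0, 0, 0, -0.053, 190,
-0.21, 0.63, 0, 0, 0, -0.052, 190,
-0.2, 0.64, 0, 0, 0, -0.052, 190,
-0.17, 0.64, 0, 0, 0, -0.053, 190,
-0.15, 0.65, 0, 0, 0, -0.052, 190,
-0.13, 0.65, 0, 0, 0, -0.052, 190,
-0.11, 0.66, 0, 0, 0, -0.053, 190,
rows 8 end [ 0.5621 -0.2059  0.154 ]
```

View pics/s4.png

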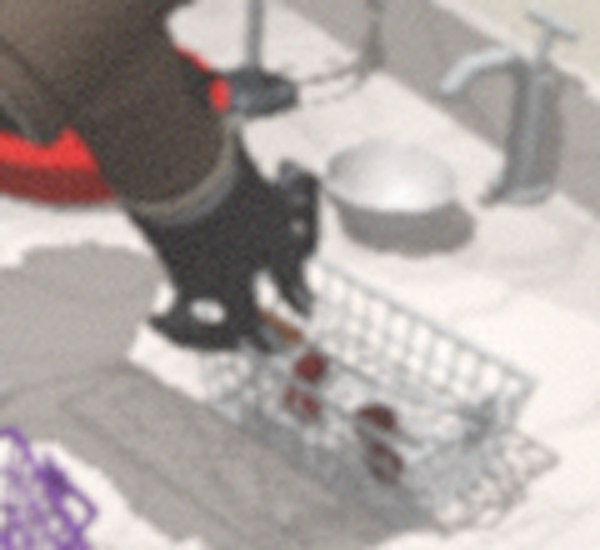

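The bail is rising with the bar caged between the fingers, and the basket has not moved. I'll continue along the arc.

>>> apply_moves:
  steps: [-0.15, 0.7, 0, -0.003, 0.001, -0.055, 190, -0.2, 0.65, 0, 0, 0, -0.053, 190, -0.2, 0.65, 0, 0, 0, -0.052, 190, -0.2, 0.65, 0, 0, 0, -0.052, 190]

```text
time_s: 6.18
eef_pos: [0.5375, -0.2102, 0.14]
tcp_rot: [1.581, 1.211, 0.232]
wrist_force: [-0.3, 0.3, 0.5]
finger_gap: 0.0216
```

```bash
python3 - <<'E'
from h import *
rep(); print(arc(.64)[0])
plan([(*arc(t),190) for t in np.arange(.72,1.3,.08)])
E
```

```text
t 6.175 p [ 0.5375 -0.2102  0.14  ] x [ 0.342  0.081 -0.936] y [0.913 0.205 0.352] F [-0.31  0.25  0.51] T [-0.019  0.242 -0.015] gap 0.0216 
 j [-0.592  0.194  2.033  0.409  0.706 -1.099]
[ 0.53947846 -0.21104466  0.14126007]
-0.24, 0.85, 0.13, 0, -0.004, -0.045, 190,
-0.15, 0.65, 0, 0, 0, -0.052, 190,
-0.13, 0.65, 0, 0, 0, -0.053, 190,
-0.11, 0.65, 0, 0, 0, -0.052, 190,
-0.09, 0.66, 0, 0, 0, -0.053, 190,
-0.07, 0.66, 0, -0.001, 0, -0.052, 190,
-0.04, 0.66, 0, 0, 0, -0.052, 190,
-0.03, 0.76, 0, 0, 0, 0, 190,
rows 8 end [ 0.5885 -0.2     0.1583]
```

>>> apply_moves:
  steps: [-0.2, 0.8, 0.1, 0, -0.004, -0.05, 190, -0.15, 0.65, 0, 0, 0, -0.05, 190, -0.15, 0.65, 0, 0, 0, -0.053, 190, -0.1, 0.65, 0, 0, 0, -0.052, 190, -0.1, 0.65, 0, 0, 0, -0.053, 190, -0.05, 0.65, 0, 0, 0, -0.052, 190, -0.05, 0.65, 0, 0, 0, -0.05, 190]

```text
time_s: 7.05
eef_pos: [0.5772, -0.1993, 0.1554]
tcp_rot: [-2.222, 1.553, 2.715]
wrist_force: [-0.4, 0.1, 0.4]
finger_gap: 0.0217
```

```bash
python3 - <<'E'
from h import *
rep(); print(arc(1.27)[0])
im=crop('side',230,130,120,110,5,'pics/s5.png',1.3)
im=crop('top',270,150,100,75,8,'pics/t5.png')
plan([(*arc(t),190) for t in (1.27,)],step=.007)
E
```

```text
t 7.05 p [ 0.5772 -0.1993  0.1554] x [-0.016  0.007 -1.   ] y [ 0.975  0.223 -0.014] F [-0.42  0.12  0.42] T [-0.05   0.021 -0.006] gap 0.0217 
 j [-0.404  0.37   1.715  0.     1.074 -0.629]
[ 0.5875262  -0.20021663  0.15829997]
-0.15, 0.41, 0.15, 0.002, -0.005, 0.006, 190,
-0.14, 0.42, 0.15, 0.002, -0.005, 0.005, 190,
rows 2 end [ 0.5875 -0.2002  0.1583]
```

View pics/s5.png

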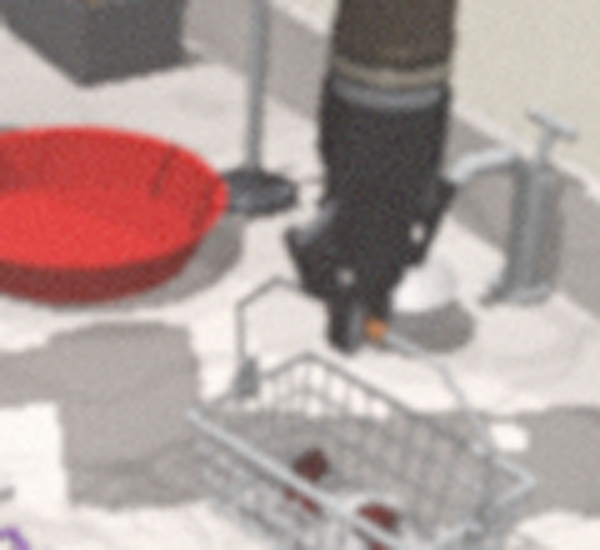

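View pics/t5.png

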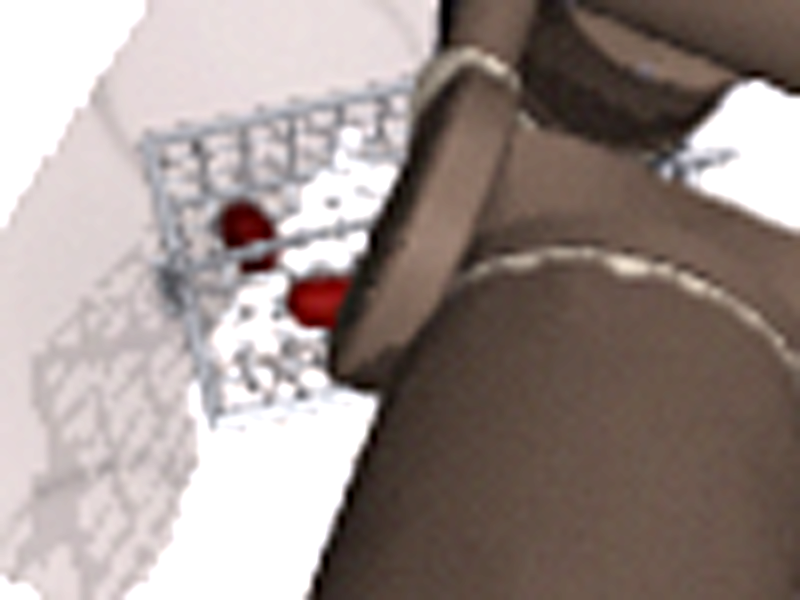

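>>> apply_moves:
  steps: [-0.15, 0.45, 0.15, 0.002, -0.005, 0.006, 190, -0.15, 0.5, 0.15, 0.002, -0.005, 0.005, 190, 0, 0, 0, 0, 0, 0, 190]
  squeeze: 40

```text
time_s: 7.52
eef_pos: [0.5873, -0.1997, 0.1575]
tcp_rot: [2.977, 1.569, 1.628]
wrist_force: [0.4, 0.1, -0.9]
finger_gap: 0.0218
```

```bash
python3 - <<'E'
from h import *
rep()
plan([(*arc(t),190) for t in (1.27,)],step=.007)
E
```

```text
t 7.525 p [ 0.5873 -0.1997  0.1575] x [-0.     0.002 -1.   ] y [0.976 0.22  0.   ] F [ 0.37  0.13 -0.89] T [-0.06   0.009 -0.007] gap 0.0218 
 j [-0.399  0.376  1.703  0.002  1.064 -0.622]
-0.08, 0.02, 0.05, 0, -0.002, 0, 190,
rows 1 end [ 0.5876 -0.2002  0.1583]
```

>>> apply_moves:
  steps: [0, 0, 0, 0, 0, 0, 200, 0, 0, 0, 0, 0, 0, 210, 0, 0, 0, 0, 0, 0, 220, 0, 0, 0, 0, 0, 0, 235, 0, 0, 0, 0, 0, 0, 255, 0, 0, 0, 0, 0, 0, 255, 0, 0, 0, 0, 0, 0, 255, 0, 0, 0, 0, 0, 0, 255]
  squeeze: 40

```text
time_s: 8.52
eef_pos: [0.5867, -0.1999, 0.1577]
tcp_rot: [2.851, 1.569, 1.501]
wrist_force: [-0.8, 0.6, 0.5]
finger_gap: 0.0106
```

```bash
python3 - <<'E'
from h import *
rep()
im=crop('side',230,130,120,110,5,'pics/s6.png',1.3)
im=crop('top',270,150,100,75,8,'pics/t6.png')
E
```

```text
t 8.525 p [ 0.5867 -0.1999  0.1577] x [ 0.     0.002 -1.   ] y [0.976 0.219 0.001] F [-0.82  0.56  0.52] T [-0.01   0.034  0.014] gap 0.0106 
 j [-0.4    0.374  1.704  0.002  1.064 -0.622]
```

View pics/s6.png

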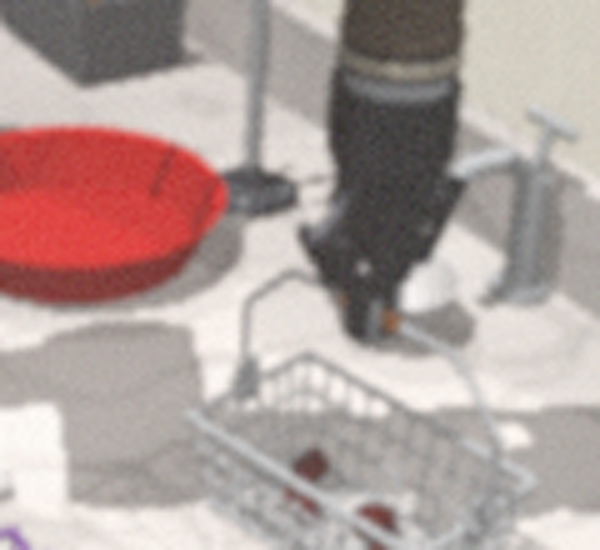

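View pics/t6.png

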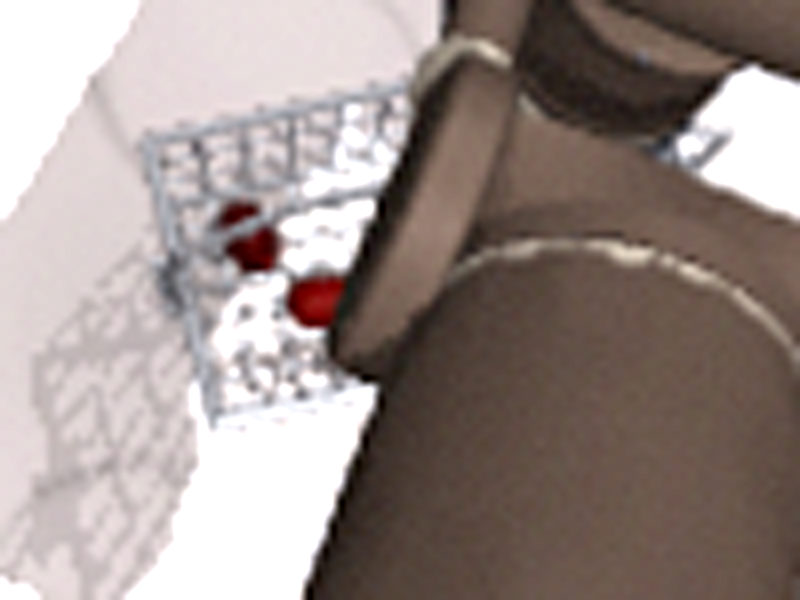

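>>> apply_moves:
  steps: [-0.3, 0, 0, 0, 0, 0, 255, -0.5, 0, 0, 0, 0, 0, 255, -0.8, 0, 0, 0, 0, 0, 255, -1, 0, 0, 0, 0, 0, 255, -1, 0, 0, 0, 0, 0, 255, 0, 0, 0, 0, 0, 0, 255, 0, 0, 0, 0, 0, 0, 255]
  squeeze: 50

```text
time_s: 9.5
eef_pos: [0.585, -0.1992, 0.194]
tcp_rot: [-2.601, 1.565, 2.332]
wrist_force: [-0.6, -0.4, -3.6]
finger_gap: 0.0102
```

```bash
python3 - <<'E'
from h import *
rep()
im=crop('side',230,130,120,110,5,'pics/s7.png',1.3)
E
```

```text
t 9.5 p [ 0.585  -0.1992  0.194 ] x [-0.004  0.004 -1.   ] y [ 0.976  0.219 -0.003] F [-0.58 -0.4  -3.58] T [0.024 0.006 0.018] gap 0.0102 
 j [-0.4    0.334  1.679  0.002  1.134 -0.622]
```

View pics/s7.png

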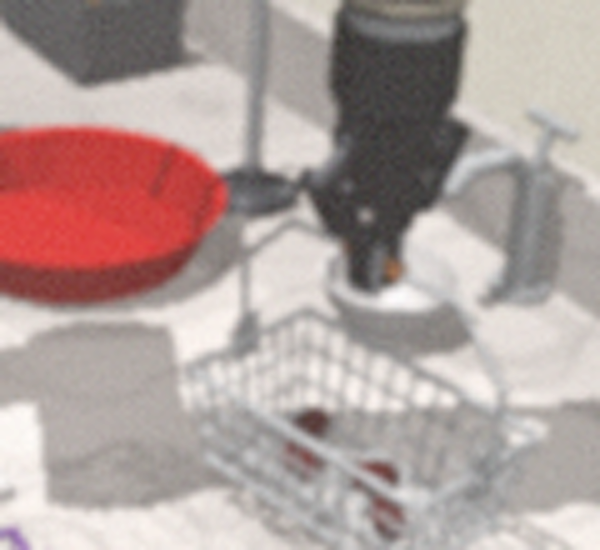

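```bash
python3 - <<'E'
from h import *
A=lambda *p: np.array(p)
r0=target(12.7,90); r1=target(0,90)
p,r,s=pose()
plan([(A(.57,-.198,.24),r0,255,.013),(A(.50,-.15,.33),r0,255,.022),(A(.46,-.09,.355),r0,255,.025)])
plan([(A(.45,.22,.355),r1,255,.025),(A(.45,.246,.355),r1,255,.012)],A(.46,-.09,.355),r0)
E
```

```text
-1.15, -0.37, -0.12, 0, -0.001, 0.001, 255,
-1.15, -0.36, -0.12, 0, -0.001, 0.001, 255,
-1.15, -0.36, -0.12, 0, -0.001, 0, 255,
-1.14, -0.37, -0.11, -0.001, -0.002, 0.001, 255,
-1.5, -0.96, -1.04, 0, 0, 0, 255,
-1.5, -0.96, -1.04, 0, 0, 0, 255,
-1.5, -0.96, -1.04, 0, 0, 0, 255,
-1.5, -0.96, -1.03, 0, 0, 0, 255,
-1.5, -0.96, -1.04, 0, 0, 0, 255,
-1.51, -0.97, -1.03, 0, 0, 0, 255,
-0.63, -0.64, -1.68, 0, 0, 0, 255,
-0.62, -0.64, -1.69, 0, 0, 0, 255,
-0.63, -0.65, -1.68, 0, 0, 0, 255,
-0.62, -0.64, -1.69, 0, 0, 0, 255,
rows 14 end [ 0.46  -0.09   0.355]
0, 0.45, -2.34, 0.017, 0, 0, 255,
0, 0.41, -2.35, 0.017, 0, 0, 255,
0, 0.37, -2.36, 0.017, 0, 0, 255,
0, 0.33, -2.36, 0.017, 0, 0, 255,
0, 0.29, -2.37, 0.017, 0, 0, 255,
0, 0.25, -2.37, 0.017, 0, 0, 255,
0, 0.21, -2.38, 0.017, 0, 0, 255,
0, 0.17, -2.38, 0.017, 0, 0, 255,
0, 0.13, -2.38, 0.017, 0, 0, 255,
0, 0.08, -2.39, 0.017, 0, 0, 255,
0, 0.04, -2.38, 0.017, 0, 0, 255,
0, 0.01, -2.39, 0.017, 0, 0, 255,
0, -0.04, -2.38, 0.018, 0, 0, 255,
0, 0, -0.87, 0, 0, 0, 255,
0, 0, -0.87, 0, 0, 0, 255,
0, 0, -0.86, 0, 0, 0, 255,
rows 16 end [0.45  0.246 0.355]
```

>>> apply_moves:
  steps: [-0.8, -0.2, -0.1, 0, 0, 0, 255, -1.1, -0.4, -0.1, 0, 0, 0, 255, -1.2, -0.4, -0.1, 0, 0, 0, 255, -1.4, -0.6, -0.4, 0, 0, 0, 255, -1.5, -0.9, -0.9, 0, 0, 0, 255, -1.5, -1, -1, 0, 0, 0, 255, -1.5, -1, -1, 0, 0, 0, 255, -1.5, -1, -1, 0, 0, 0, 255, -1.5, -1, -1, 0, 0, 0, 255, -1.5, -1, -1, 0, 0, 0, 255, -1, -0.8, -1.4, 0, 0, 0, 255, -0.6, -0.6, -1.7, 0, 0, 0, 255]

```text
time_s: 11.05
eef_pos: [0.4707, -0.1222, 0.3602]
tcp_rot: [1.76, 1.568, 0.409]
wrist_force: [-0.2, 0.2, -4.7]
finger_gap: 0.0102
```

```bash
python3 - <<'E'
from h import *
rep()
A=lambda *p: np.array(p)
r1=target(0,90)
plan([(A(.45,.22,.355),r1,255,.025)])
im=capture('side'); cv2.imwrite('pics/s8.png',cv2.resize(im[:,:,::-1],(800,600)))
E
```

```text
t 11.05 p [ 0.4707 -0.1222  0.3602] x [ 0.003  0.001 -1.   ] y [0.976 0.217 0.003] F [-0.23  0.21 -4.65] T [-0.023 -0.077  0.02 ] gap 0.0102 
 j [-0.345 -0.064  1.791  0.002  1.413 -0.565]
0.04, 0.39, -2.42, 0.016, 0, 0, 255,
0.04, 0.35, -2.42, 0.016, 0, 0, 255,
0.04, 0.31, -2.43, 0.016, 0, 0, 255,
0.04, 0.27, -2.43, 0.016, 0, 0, 255,
0.04, 0.23, -2.44, 0.016, 0, 0, 255,
0.04, 0.19, -2.44, 0.015, 0, 0, 255,
0.04, 0.16, -2.44, 0.016, 0, 0, 255,
0.04, 0.12, -2.45, 0.015, 0, 0, 255,
0.04, 0.08, -2.45, 0.016, 0, 0, 255,
0.04, 0.04, -2.45, 0.015, 0, -0.001, 255,
0.04, 0, -2.45, 0.016, 0, 0, 255,
0.04, -0.03, -2.45, 0.015, 0, -0.001, 255,
0.04, -0.07, -2.45, 0.016, -0.001, 0, 255,
0.04, -0.12, -2.44, 0.015, 0, -0.001, 255,
rows 14 end [0.45  0.22  0.355]
```

View pics/s8.png

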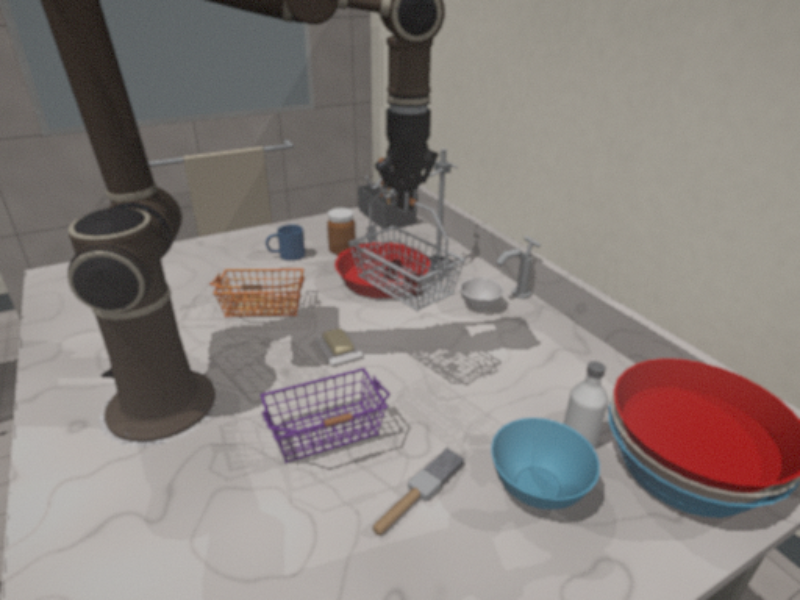

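>>> apply_moves:
  steps: [0, 0.4, -1.6, 0.016, 0, 0, 255, 0, 0.35, -2.2, 0.016, 0, 0, 255, 0, 0.3, -2.4, 0.016, 0, 0, 255, 0, 0.3, -2.4, 0.016, 0, 0, 255, 0, 0.2, -2.4, 0.016, 0, 0, 255, 0, 0.2, -2.4, 0.016, 0, 0, 255, 0, 0.15, -2.4, 0.016, 0, 0, 255, 0, 0.1, -2.4, 0.016, 0, 0, 255, 0, 0.1, -2.4, 0.016, 0, 0, 255, 0, 0, -2.4, 0.016, 0, 0, 255, 0, 0, -2.4, 0.016, 0, 0, 255, 0, 0, -2.2, 0.016, 0, 0, 255]

```text
time_s: 12.6
eef_pos: [0.451, 0.1667, 0.3614]
tcp_rot: [1.876, 1.566, 0.328]
wrist_force: [-0.2, -0.5, -3.8]
finger_gap: 0.0102
```

```bash
python3 - <<'E'
from h import *
rep()
A=lambda *p: np.array(p)
r1=target(0,90)
plan([(A(.45,.246,.355),r1,255,.015)])
E
```

```text
t 12.6 p [0.451  0.1667 0.3614] x [ 0.004  0.002 -1.   ] y [1.    0.023 0.005] F [-0.23 -0.48 -3.82] T [-0.04  -0.03   0.036] gap 0.0102 
 j [ 0.263 -0.078  1.801  0.     1.414  0.24 ]
0.11, 0.01, -1.32, 0.004, 0, -0.001, 255,
0.11, 0.01, -1.32, 0.004, 0, -0.001, 255,
0.11, 0, -1.32, 0.004, 0, -0.001, 255,
0.11, 0, -1.32, 0.004, 0, 0, 255,
0.11, -0.01, -1.32, 0.004, -0.001, -0.001, 255,
0.1, -0.01, -1.33, 0.003, 0, 0, 255,
rows 6 end [0.45  0.246 0.355]
```

>>> apply_moves:
  steps: [0.1, 0, -1.5, 0.004, 0, 0, 255, 0.1, 0, -1.4, 0.004, 0, 0, 255, 0.3, 0, -1.3, 0.004, 0, 0, 255, 0.8, 0, -1.3, 0.004, 0, 0, 255, 1.2, 0, -1.3, 0.004, 0, 0, 255, 1.4, 0, -1.1, 0.003, 0, 0, 255, 1.2, 0, 0, 0, 0, 0, 255, 0.8, 0, 0, 0, 0, 0, 255, 0, 0, 0, 0, 0, 0, 255]

```text
time_s: 13.72
eef_pos: [0.4486, 0.25, 0.2958]
tcp_rot: [0.303, 1.569, -1.267]
wrist_force: [-0.3, -1.3, -3.3]
finger_gap: 0.0106
```

```bash
python3 - <<'E'
from h import *
rep()
im=crop('side',200,60,130,110,6,'pics/s9.png',1.3); np.save('s9.npy',im)
im=crop('top',120,60,110,130,6,'pics/t9.png'); np.save('t9.npy',im)
A=lambda *p: np.array(p)
r1=target(0,90)
plan([(A(.45,.246,.2955),r1,255,.015)])
E
```

```text
t 13.725 p [0.4486 0.25   0.2958] x [ 0.001 -0.002 -1.   ] y [1.    0.001 0.001] F [-0.31 -1.27 -3.29] T [-0.069 -0.017 -0.057] gap 0.0106 
 j [ 0.425  0.035  1.82  -0.002  1.287  0.425]
0.15, 0.07, 0.42, 0.001, 0.001, -0.003, 255,
rows 1 end [0.45   0.246  0.2955]
```

View pics/s9.png

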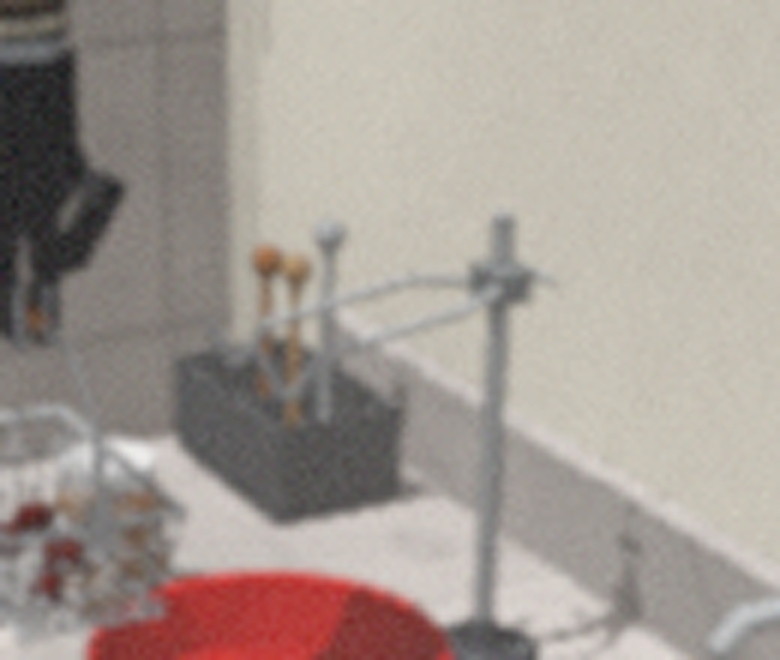

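View pics/t9.png

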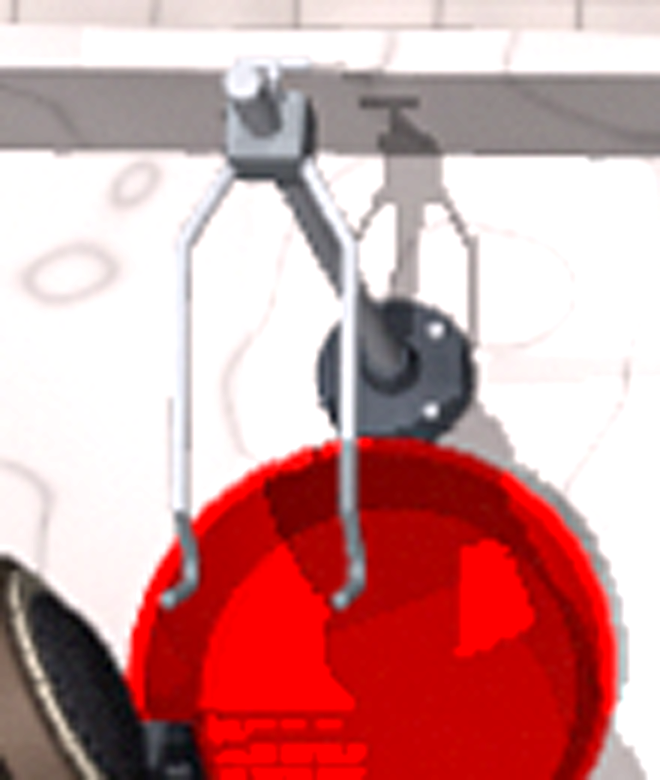

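```bash
python3 - <<'E'
from h import *
im=crop('side',130,90,130,100,6,'pics/s10.png',1.3)
E
```

```text
(no output)
```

View pics/s10.png

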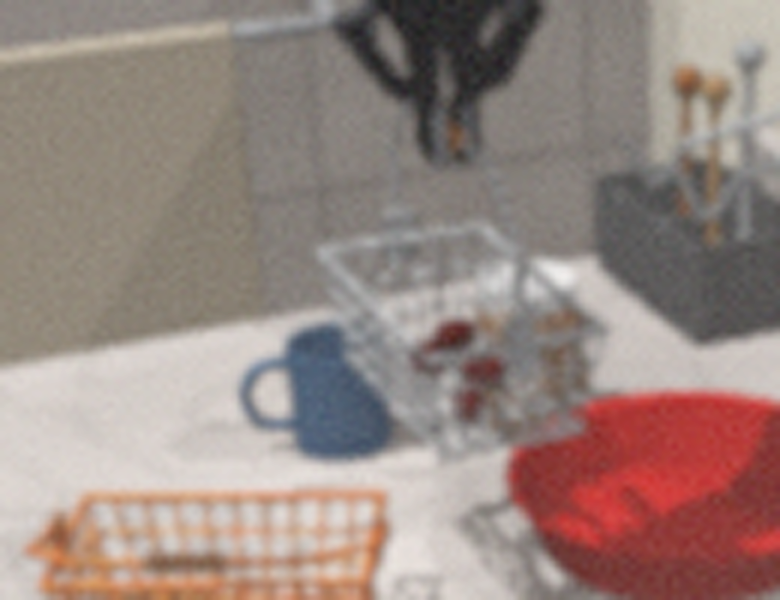

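>>> apply_moves:
  steps: [0, 0.6, 0.4, 0, 0, 0, 255, 0, 1, 0, 0, 0, 0, 255, 0, 1.2, 0, 0, 0, 0, 255, 0, 1.2, 0, 0, 0, 0, 255, 0, 1, 0, 0, 0, 0, 255, 0, 0.5, 0, 0, 0, 0, 255, 0, 0, 0, 0, 0, 0, 255]

```text
time_s: 14.75
eef_pos: [0.5108, 0.246, 0.2995]
tcp_rot: [1.675, 1.563, 0.103]
wrist_force: [0.3, 0.2, -4.7]
finger_gap: 0.0105
```

```bash
python3 - <<'E'
from h import *
rep()
im=crop('side',180,80,130,100,6,'pics/s11.png',1.3)
E
```

```text
t 14.75 p [0.5108 0.246  0.2995] x [ 0.008  0.001 -1.   ] y [ 1.    -0.001  0.008] F [ 0.32  0.17 -4.71] T [-0.023  0.051 -0.062] gap 0.0105 
 j [ 0.373  0.135  1.704 -0.002  1.295  0.374]
```

View pics/s11.png

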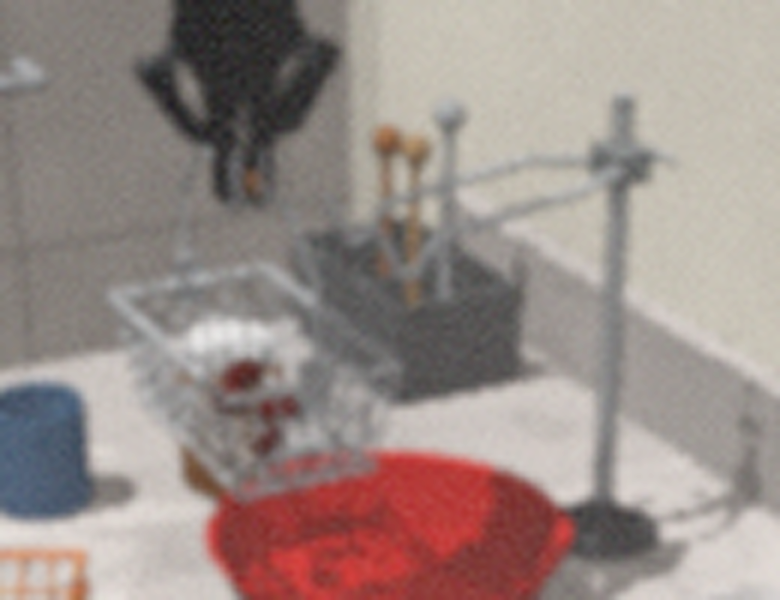

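>>> apply_moves:
  steps: [0.2, 0.7, 0, 0, 0, -0.003, 255, 0.2, 1, 0, 0, 0, -0.003, 255, 0, 1.2, 0, 0, 0, -0.002, 255, 0, 1.2, 0, 0, 0, 0, 255, 0, 1, 0, 0, 0, 0, 255, 0, 0.5, 0, 0, 0, 0, 255, 0, 0, 0, 0, 0, 0, 255]

```text
time_s: 15.68
eef_pos: [0.5706, 0.246, 0.2948]
tcp_rot: [-2.031, 1.569, 2.681]
wrist_force: [-0.5, -0.0, -3.7]
finger_gap: 0.01
```

```bash
python3 - <<'E'
from h import *
rep()
im=crop('side',195,75,130,100,6,'pics/s12.png',1.3)
E
```

```text
t 15.675 p [0.5706 0.246  0.2948] x [-0.001  0.001 -1.   ] y [ 1.    -0.    -0.001] F [-0.45 -0.04 -3.67] T [-0.01   0.073 -0.02 ] gap 0.01 
 j [3.360e-01 2.520e-01 1.575e+00 1.000e-03 1.315e+00 3.370e-01]
```

View pics/s12.png

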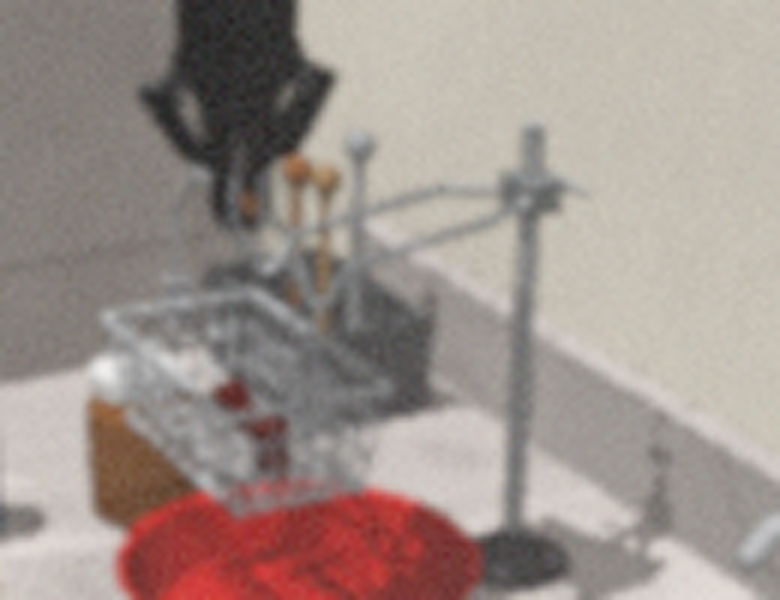

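>>> apply_moves:
  steps: [0, 0.6, 0, 0, 0, 0, 255, 0, 0.8, 0, 0, 0, 0, 255, 0, 0.8, 0, 0, 0, 0, 255, 0, 0.8, 0, 0, 0, 0, 255, 0, 0.4, 0, 0, 0, 0, 255, 0, 0, 0, 0, 0, 0, 255]

```text
time_s: 16.48
eef_pos: [0.6063, 0.2461, 0.2948]
tcp_rot: [-1.954, 1.569, 2.758]
wrist_force: [-0.2, -0.6, -5.0]
finger_gap: 0.0105
```

```bash
python3 - <<'E'
from h import *
rep()
im=crop('side',205,75,110,100,7,'pics/s13.png',1.3)
E
```

```text
t 16.475 p [0.6063 0.2461 0.2948] x [-0.002  0.001 -1.   ] y [ 1.     0.    -0.002] F [-0.23 -0.65 -4.96] T [0.029 0.035 0.005] gap 0.0105 
 j [3.190e-01 3.170e-01 1.492e+00 1.000e-03 1.333e+00 3.180e-01]
```

View pics/s13.png

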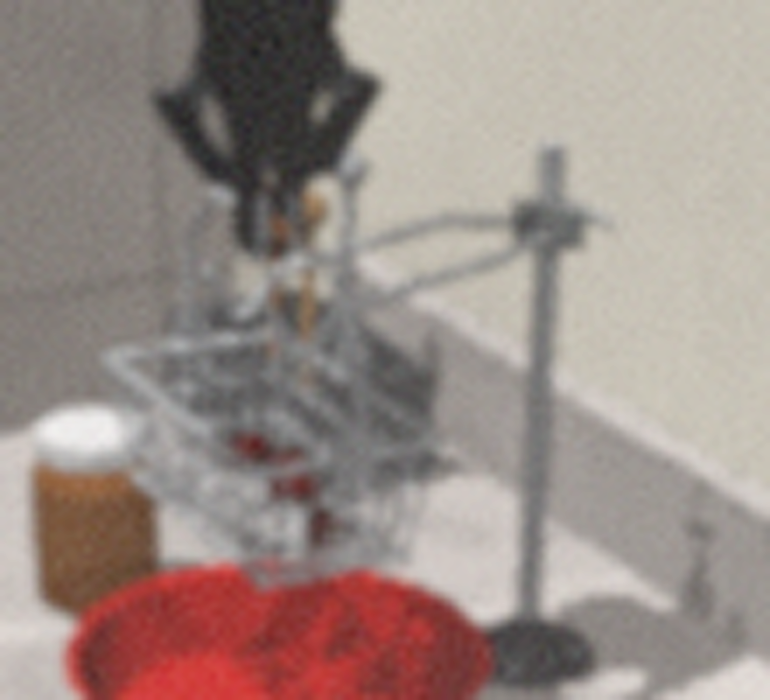

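>>> apply_moves:
  steps: [0.6, 0, 0, 0, 0, 0, 255, 0.8, 0, 0, 0, 0, 0, 255, 0.8, 0, 0, 0, 0, 0, 255, 0.7, 0, 0, 0, 0, 0, 255, 0.5, 0, 0, 0, 0, 0, 255, 0, 0, 0, 0, 0, 0, 255, 0, 0, 0, 0, 0, 0, 255]

```text
time_s: 17.4
eef_pos: [0.6047, 0.2461, 0.2573]
tcp_rot: [-1.562, 1.566, -3.132]
wrist_force: [0.7, -0.3, -3.8]
finger_gap: 0.0101
```

```bash
python3 - <<'E'
from h import *
rep()
im=crop('side',210,75,100,80,8,'pics/s14.png',1.3)
im=crop('top',120,90,110,100,6,'pics/t14.png')
f=[]
for i in range(3):
    f.append(sensors.state()['wrist_force'])
print(np.mean(f,0))
E
```

```text
t 17.4 p [0.6047 0.2461 0.2573] x [-0.004 -0.    -1.   ] y [ 1.     0.001 -0.004] F [ 0.66 -0.26 -3.8 ] T [-0.065 -0.007 -0.037] gap 0.0101 
 j [3.190e-01 3.420e-01 1.535e+00 1.000e-03 1.268e+00 3.180e-01]
[ 0.41926068  0.18702731 -3.87088473]
```

View pics/s14.png

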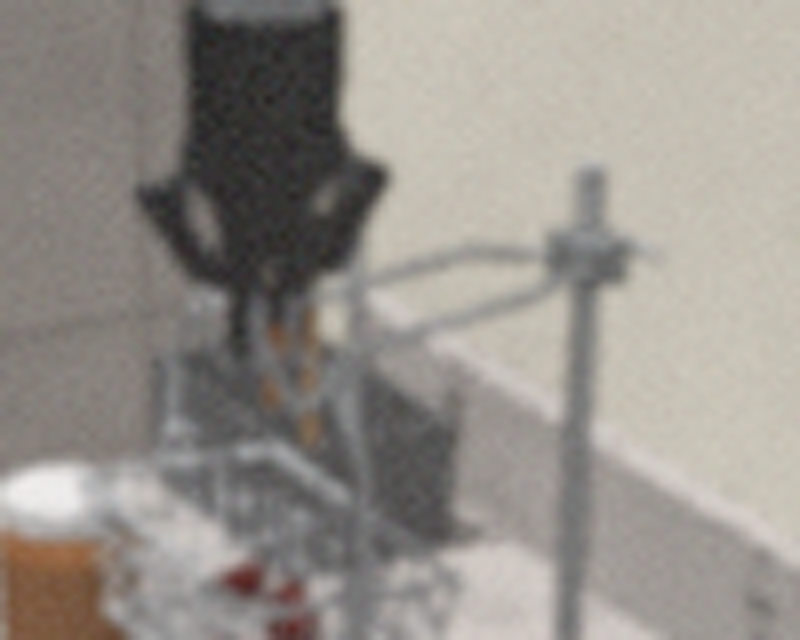

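View pics/t14.png

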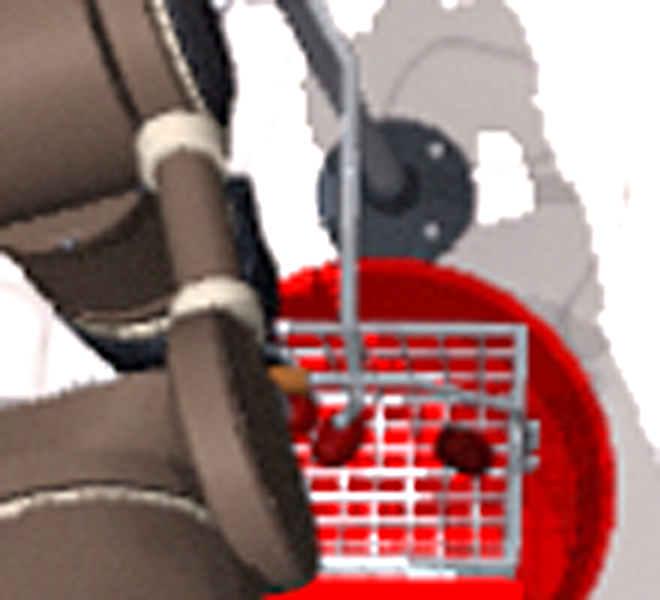

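```bash
python3 - <<'E'
from h import *
q=lambda x,y:((x+.5)/6-.5+120,(y+.5)/6-.5+90)
for p in ((320,377),(355,380),(420,384),(288,381)): print(onz('top',*q(*p),.276))
T=lambda x,y:((x+.5)/12-.5+135,(y+.5)/12-.5+130)
print(onz('top',*T(535,300),.252),onz('top',*T(200,300),.252))
E
```

```text
[0.6076711  0.21953782 0.276     ]
[0.60651284 0.20468476 0.276     ]
[0.60505    0.17713331 0.276     ]
[0.60577797 0.2329743  0.276     ]
[0.60900121 0.20877267 0.252     ] [0.60824225 0.28138985 0.252     ]
```

>>> apply_moves:
  steps: [0.3, 0.1, 0, 0, 0, 0.002, 255, 0.4, 0.1, 0, 0, 0, 0.002, 255, 0.3, 0, 0, 0, 0, 0, 255, 0, 0, 0, 0, 0, 0, 255]

```text
time_s: 18.0
eef_pos: [0.6071, 0.2461, 0.2473]
tcp_rot: [1.859, 1.57, 0.289]
wrist_force: [0.2, -0.1, -4.7]
finger_gap: 0.0104
```

>>> apply_moves:
  steps: [0.2, 0.05, 0, 0, 0, 0, 255, 0, 0, 0, 0, 0, 0, 255]

```text
time_s: 18.25
eef_pos: [0.6076, 0.2461, 0.2451]
tcp_rot: [1.854, 1.57, 0.283]
wrist_force: [-0.5, 0.3, -3.4]
finger_gap: 0.0102
```

```bash
python3 - <<'E'
from h import *
rep()
E
```

```text
t 18.25 p [0.6076 0.2461 0.2451] x [ 0.001  0.    -1.   ] y [1.    0.001 0.001] F [-0.5   0.32 -3.38] T [-0.046 -0.003 -0.013] gap 0.0102 
 j [ 0.318  0.354  1.544 -0.     1.242  0.318]
```

>>> apply_moves:
  steps: [0.2, 0, 0, 0, 0, 0, 255, 0, 0, 0, 0, 0, 0, 255]

```text
time_s: 18.5
eef_pos: [0.6077, 0.2461, 0.2431]
tcp_rot: [1.857, 1.57, 0.287]
wrist_force: [-0.0, 0.3, -3.3]
finger_gap: 0.0102
```

>>> apply_moves:
  steps: [0.2, 0, 0, 0, 0, 0, 255, 0, 0, 0, 0, 0, 0, 255]

```text
time_s: 18.75
eef_pos: [0.6077, 0.2461, 0.241]
tcp_rot: [1.831, 1.569, 0.261]
wrist_force: [0.3, -1.1, -3.6]
finger_gap: 0.0105
```

```bash
python3 - <<'E'
from h import *
rep()
f=[]
for i in range(4):
    im=capture('side' if i%2 else 'top'); f.append(sensors.state()['wrist_force'])
    crop('side' if i%2 else 'top',*((215,85,80,65,9) if i%2 else (120,90,110,100,6)),'pics/%s15.png'%('ts'[i%2]),1.3 if i%2 else 2,im=im)
print(np.mean(f,0),np.std(f,0))
E
```

```text
t 18.75 p [0.6077 0.2461 0.241 ] x [ 0.001  0.    -1.   ] y [1.    0.001 0.001] F [ 0.25 -1.08 -3.56] T [ 0.014  0.017 -0.001] gap 0.0105 
 j [ 0.318  0.357  1.548 -0.     1.235  0.318]
[-0.01795092  0.27209377 -4.24632857] [0.64720669 0.43415032 0.41018446]
```

View pics/s15.png

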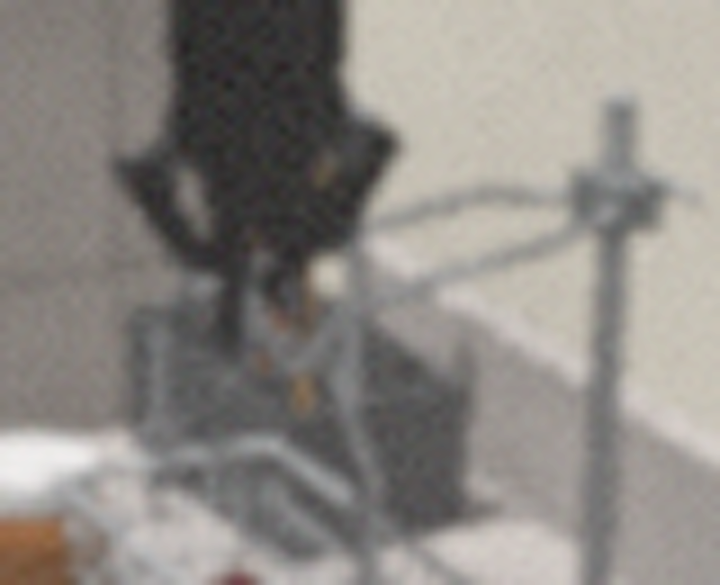

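View pics/t15.png

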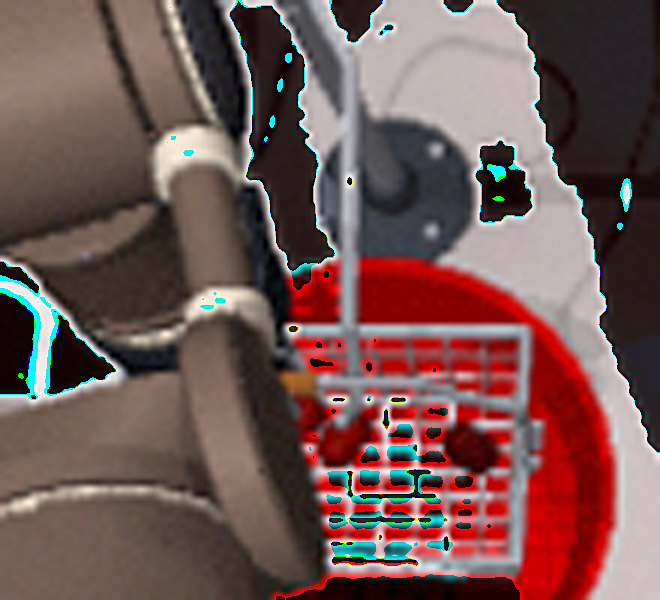

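>>> apply_moves:
  steps: [0.2, 0, 0, 0, 0, 0, 255, 0, 0, 0, 0, 0, 0, 255]

```text
time_s: 19.2
eef_pos: [0.608, 0.2462, 0.2394]
tcp_rot: [1.859, 1.569, 0.289]
wrist_force: [0.1, 0.5, -3.2]
finger_gap: 0.0102
```

>>> apply_moves:
  steps: [0.2, 0, 0, 0, 0, 0, 255, 0, 0, 0, 0, 0, 0, 255]

```text
time_s: 19.45
eef_pos: [0.6081, 0.2463, 0.2374]
tcp_rot: [1.901, 1.568, 0.33]
wrist_force: [-0.8, -0.2, -2.7]
finger_gap: 0.0103
```

>>> apply_moves:
  steps: [0.1, 0, 0, 0, 0, 0, 255, 0, 0, 0, 0, 0, 0, 255]

```text
time_s: 19.7
eef_pos: [0.6083, 0.2464, 0.2369]
tcp_rot: [1.896, 1.568, 0.326]
wrist_force: [0.0, -0.3, -2.2]
finger_gap: 0.0104
```

```bash
cat >> h.py <<'E'
def favg(n=4):
    f=[];t=[]
    for i in range(n):
        capture('side'); s=sensors.state(); f.append(s['wrist_force']);t.append(s['ft_torque'])
    print('Favg',np.mean(f,0).round(2),'Tavg',np.mean(t,0).round(3)); rep()
E
python3 - <<'E'
from h import *
favg(6)
E
```

```text
Favg [-0.28 -0.01 -2.74] Tavg [-0.003  0.038 -0.006]
t 20.0 p [0.6084 0.2464 0.2368] x [ 0.003  0.001 -1.   ] y [1.    0.    0.003] F [-0.28 -0.13 -2.93] T [-0.034 -0.015 -0.014] gap 0.0102 
 j [0.318 0.361 1.552 0.    1.225 0.318]
```

>>> apply_moves:
  steps: [0.1, 0, 0, 0, 0, 0, 255, 0, 0, 0, 0, 0, 0, 255]

```text
time_s: 20.25
eef_pos: [0.6085, 0.2464, 0.2362]
tcp_rot: [1.892, 1.567, 0.322]
wrist_force: [0.1, -0.1, -2.5]
finger_gap: 0.0101
```

```bash
python3 - <<'E'
from h import *
favg(6)
crop('side',215,85,80,65,9,'pics/s16.png',1.3)
crop('top',160,130,70,60,10,'pics/t16.png',1.5)
E
```

```text
Favg [-0.59 -0.3  -1.82] Tavg [-0.034  0.079  0.014]
t 20.55 p [0.6085 0.2464 0.2362] x [ 0.004  0.001 -1.   ] y [1.    0.001 0.004] F [-0.23  0.83 -1.52] T [-0.054  0.076  0.043] gap 0.0098 
 j [ 0.318  0.362  1.553 -0.     1.224  0.318]
```

View pics/s16.png

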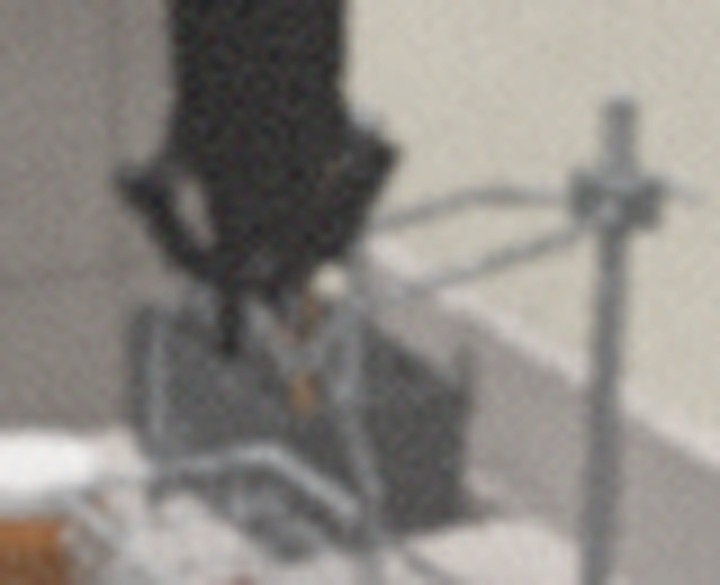

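View pics/t16.png

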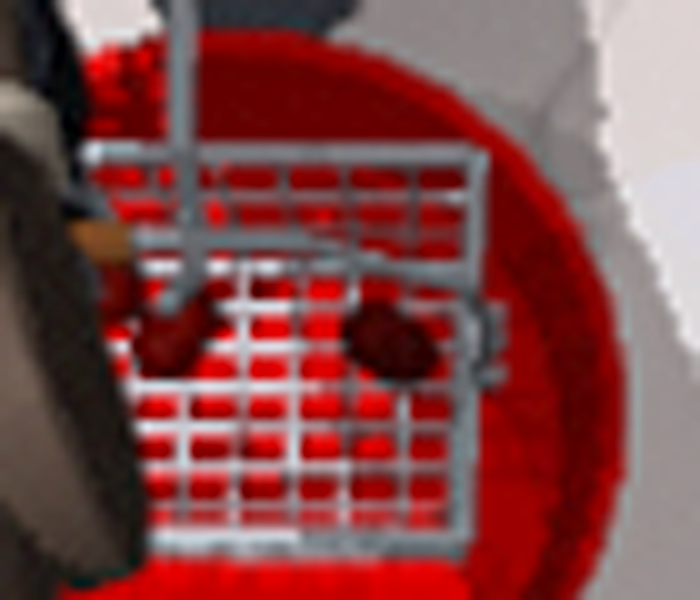

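>>> apply_moves:
  steps: [0, -0.15, 0, 0, 0, 0, 255, 0, 0, 0, 0, 0, 0, 255]

```text
time_s: 20.9
eef_pos: [0.6075, 0.2465, 0.2364]
tcp_rot: [1.859, 1.566, 0.289]
wrist_force: [-1.1, 0.7, -1.5]
finger_gap: 0.0102
```

```bash
python3 - <<'E'
from h import *
favg(6)
E
```

```text
Favg [-0.47  0.16 -2.17] Tavg [-0.005  0.09  -0.013]
t 21.2 p [0.6075 0.2465 0.2363] x [ 0.005  0.001 -1.   ] y [1.    0.    0.005] F [ 0.11 -0.51 -2.19] T [ 0.013  0.106 -0.042] gap 0.01 
 j [ 0.319  0.359  1.556 -0.     1.222  0.319]
```

>>> apply_moves:
  steps: [0, -0.15, 0, 0, 0, 0.003, 255, 0, 0, 0, 0, 0, 0, 255]

```text
time_s: 21.45
eef_pos: [0.6064, 0.2465, 0.2364]
tcp_rot: [1.735, 1.562, 0.165]
wrist_force: [-0.0, 0.5, -2.4]
finger_gap: 0.0105
```

```bash
python3 - <<'E'
from h import *
favg(6)
E
```

```text
Favg [-0.88 -0.15 -2.04] Tavg [-0.004  0.114  0.011]
t 21.75 p [0.6065 0.2465 0.2363] x [ 0.009  0.002 -1.   ] y [1.    0.    0.009] F [-1.83  0.02 -1.95] T [-0.016  0.113  0.005] gap 0.0105 
 j [ 0.32   0.355  1.562 -0.002  1.216  0.32 ]
```

>>> apply_moves:
  steps: [0.05, 0, 0, 0, 0, -0.005, 255, 0.1, 0, 0, 0, 0, -0.004, 255, 0, 0, 0, 0, 0, 0, 255]

```text
time_s: 22.12
eef_pos: [0.6066, 0.2466, 0.2352]
tcp_rot: [-2.938, 1.569, 1.775]
wrist_force: [-0.7, 0.1, -0.8]
finger_gap: 0.0104
```

```bash
python3 - <<'E'
from h import *
favg(6)
E
```

```text
Favg [-1.44  0.06 -0.63] Tavg [-0.019  0.179  0.023]
t 22.425 p [0.6066 0.2466 0.2352] x [ 0.     0.002 -1.   ] y [1.    0.001 0.   ] F [-0.78  0.03 -1.1 ] T [-0.015  0.157 -0.003] gap 0.0104 
 j [0.319 0.361 1.555 0.002 1.225 0.318]
```

>>> apply_moves:
  steps: [0, -0.15, 0, 0, 0, 0, 255, 0, 0, 0, 0, 0, 0, 255]

```text
time_s: 22.68
eef_pos: [0.606, 0.2466, 0.2357]
tcp_rot: [2.186, 1.567, 0.616]
wrist_force: [-2.2, -0.3, -1.2]
finger_gap: 0.0102
```

```bash
python3 - <<'E'
from h import *
favg(6)
crop('top',160,130,70,60,10,'pics/t17.png',1.5)
crop('side',235,105,40,40,16,'pics/s17.png',1.3)
E
```

```text
Favg [-0.6   0.11 -1.07] Tavg [-0.014  0.093 -0.013]
t 22.975 p [0.606  0.2466 0.2356] x [ 0.003  0.002 -1.   ] y [1.    0.001 0.003] F [-0.62  0.07 -2.11] T [-0.04   0.084 -0.043] gap 0.0105 
 j [3.190e-01 3.580e-01 1.558e+00 1.000e-03 1.222e+00 3.190e-01]
```

View pics/t17.png

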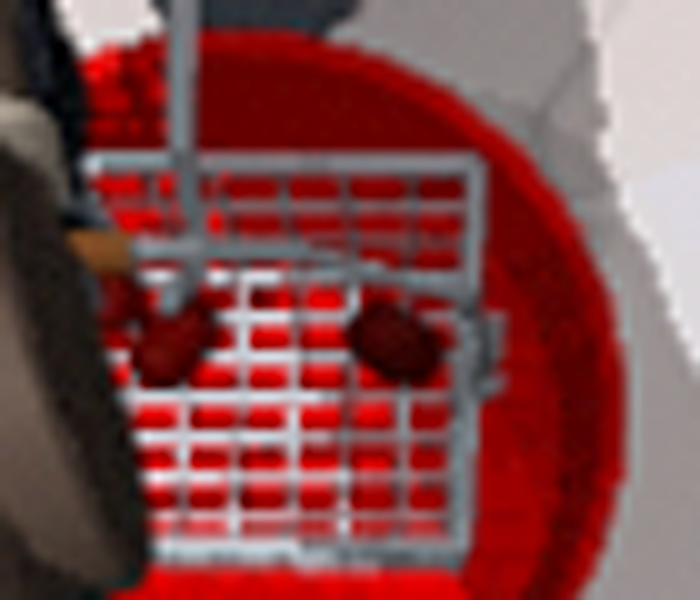

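View pics/s17.png

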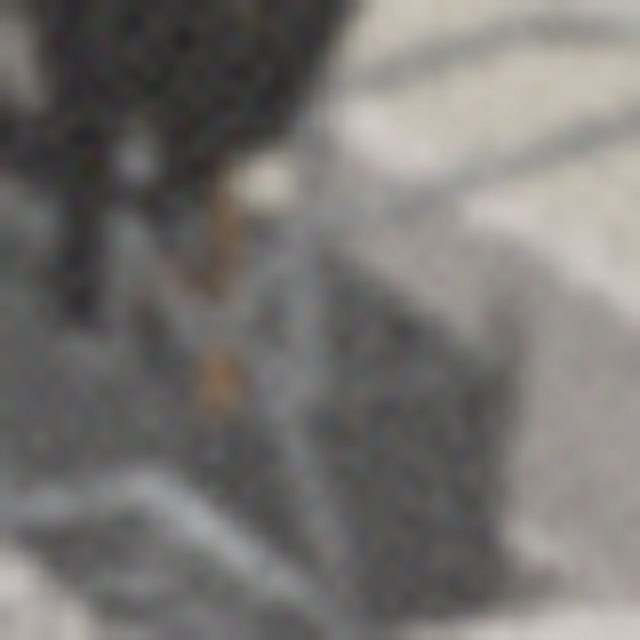

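>>> apply_moves:
  steps: [0.08, -0.05, 0, 0, 0, -0.002, 255, 0, 0, 0, 0, 0, 0, 255]

```text
time_s: 23.32
eef_pos: [0.6061, 0.2466, 0.2352]
tcp_rot: [2.397, 1.568, 0.827]
wrist_force: [-2.0, -0.5, -0.2]
finger_gap: 0.0103
```

```bash
python3 - <<'E'
from h import *
favg(6)
E
```

```text
Favg [-0.27 -0.36 -0.41] Tavg [-0.02   0.048 -0.018]
t 23.625 p [0.6061 0.2467 0.2351] x [ 0.002  0.002 -1.   ] y [1.    0.001 0.002] F [ 0.21 -0.63 -0.87] T [-0.068  0.016  0.003] gap 0.0103 
 j [3.190e-01 3.590e-01 1.558e+00 1.000e-03 1.222e+00 3.180e-01]
```

>>> apply_moves:
  steps: [0, 0, 0, 0, 0, 0, 230, 0, 0, 0, 0, 0, 0, 220, 0, 0, 0, 0, 0, 0, 212, 0, 0, 0, 0, 0, 0, 205, 0, 0, 0, 0, 0, 0, 195, 0, 0, 0, 0, 0, 0, 180, 0, 0, 0, 0, 0, 0, 160, 0, 0, 0, 0, 0, 0, 140, 0, 0, 0, 0, 0, 0, 130]

```text
time_s: 24.75
eef_pos: [0.6068, 0.2469, 0.2359]
tcp_rot: [2.181, 1.566, 0.611]
wrist_force: [-0.8, 0.2, 0.1]
finger_gap: 0.0421
```

```bash
python3 - <<'E'
from h import *
favg(4)
crop('top',150,120,90,75,8,'pics/t18.png',1.5)
crop('side',200,75,110,100,7,'pics/s18.png',1.3)
E
```

```text
Favg [ 0.38 -0.09 -0.48] Tavg [ 0.012  0.021 -0.024]
t 24.95 p [0.6068 0.2469 0.2359] x [ 0.004  0.003 -1.   ] y [1.    0.    0.004] F [-0.14 -0.08 -0.64] T [0.04  0.047 0.001] gap 0.0422 
 j [0.319 0.358 1.557 0.002 1.221 0.318]
```

View pics/t18.png

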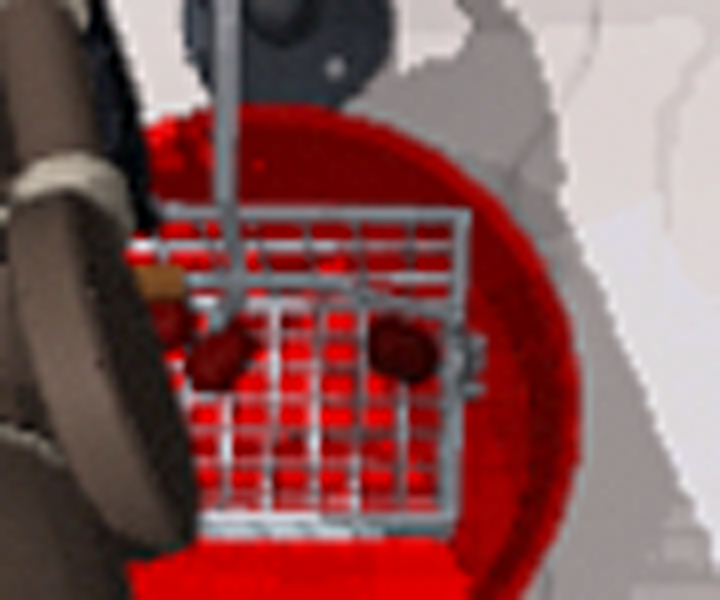

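View pics/s18.png

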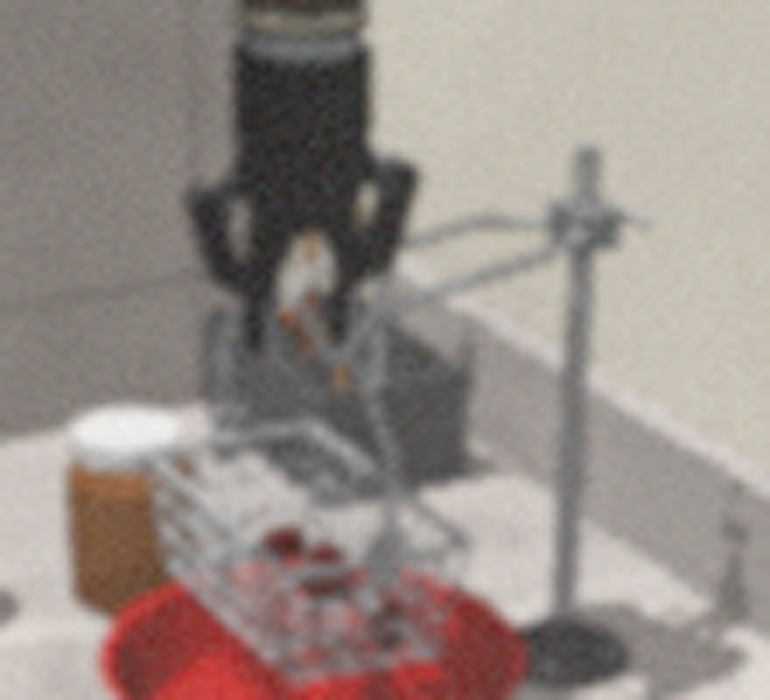

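Released: the bar rests on the prongs and the tool feels almost no force. I'll withdraw straight up.

>>> apply_moves:
  steps: [-0.4, 0, 0, 0, 0, 0, 130, -0.6, 0, 0, 0, 0, 0, 130, -0.8, 0, 0, 0, 0, 0, 130, -0.8, 0, 0, 0, 0, 0, 130, -1, 0, 0, 0, 0, 0, 130, -1, 0, 0, 0, 0, 0, 130, -1.5, 0, 0, 0, 0, 0, 130, -2, 0, 0, 0, 0, 0, 130]

```text
time_s: 26.05
eef_pos: [0.606, 0.2465, 0.3216]
tcp_rot: [2.267, 1.567, 0.696]
wrist_force: [0.3, 0.9, 0.1]
finger_gap: 0.0419
```

```bash
python3 - <<'E'
from h import *
favg(2)
plan([(np.array([.58,.246,.40]),target(0,90),130,.03),(np.array([.40,.10,.42]),target(0,90),130,.04)])
E
```

```text
Favg [0.75 1.04 1.83] Tavg [ 0.021 -0.043  0.011]
t 26.15 p [0.6079 0.2472 0.3249] x [ 0.01   0.005 -1.   ] y [1.    0.001 0.01 ] F [0.8  1.   0.99] T [ 0.01  -0.029  0.043] gap 0.0419 
 j [3.190e-01 2.960e-01 1.460e+00 1.000e-03 1.374e+00 3.180e-01]
-2.51, -0.91, 0.03, 0, -0.002, -0.003, 130,
-2.51, -0.91, 0.03, 0, -0.001, -0.003, 130,
-2.51, -0.92, 0.04, 0.001, -0.002, -0.004, 130,
-0.33, -3, 2.43, 0, 0, 0, 130,
-0.33, -3, 2.43, 0, 0, 0, 130,
-0.33, -3, 2.44, 0, 0, 0, 130,
-0.33, -3, 2.43, 0, 0, 0, 130,
-0.34, -3, 2.44, 0, 0, 0, 130,
-0.33, -3, 2.43, 0, 0, 0, 130,
rows 9 end [0.4  0.1  0.42]
```

>>> apply_moves:
  steps: [-2.5, -0.5, 0, 0, -0.002, -0.003, 130, -2.5, -0.8, 0, 0, -0.001, -0.003, 130, -2.5, -0.9, 0, 0, -0.002, -0.004, 130, -0.3, -3, 2.4, 0, 0, 0, 130, -0.3, -3, 2.4, 0, 0, 0, 130, -0.3, -3, 2.4, 0, 0, 0, 130, -0.3, -3, 2.4, 0, 0, 0, 130, -0.3, -3, 2.4, 0, 0, 0, 130, -0.3, -3, 2.4, 0, 0, 0, 130, 0, 0, 0, 0, 0, 0, 130, 0, 0, 0, 0, 0, 0, 130]

```text
time_s: 27.52
eef_pos: [0.3984, 0.0987, 0.4176]
tcp_rot: [-0.97, 1.567, -2.54]
wrist_force: [0.6, 0.3, -0.0]
finger_gap: 0.042
```

```bash
python3 - <<'E'
from h import *
rep()
im=crop('top',120,60,130,130,5,'pics/t19.png',1.7); cv2.imwrite('pics/tf.png',cv2.resize(im[:,:,::-1],(640,480)))
im=crop('side',195,75,120,110,6,'pics/s19.png',1.3)
E
```

```text
t 27.525 p [0.3984 0.0987 0.4176] x [-0.003 -0.002 -1.   ] y [ 1.     0.001 -0.003] F [ 0.56  0.26 -0.03] T [ 0.006 -0.03  -0.026] gap 0.042 
 j [ 0.138 -0.244  1.835 -0.002  1.554  0.137]
```

View pics/t19.png

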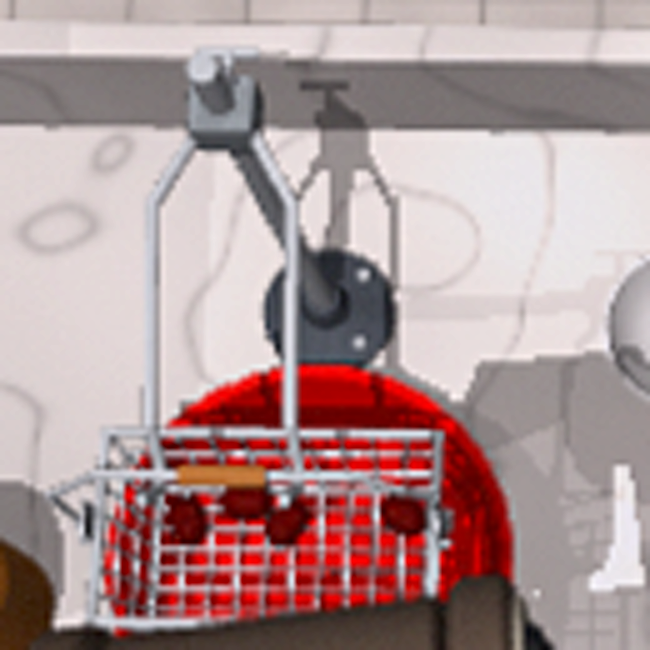

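View pics/s19.png

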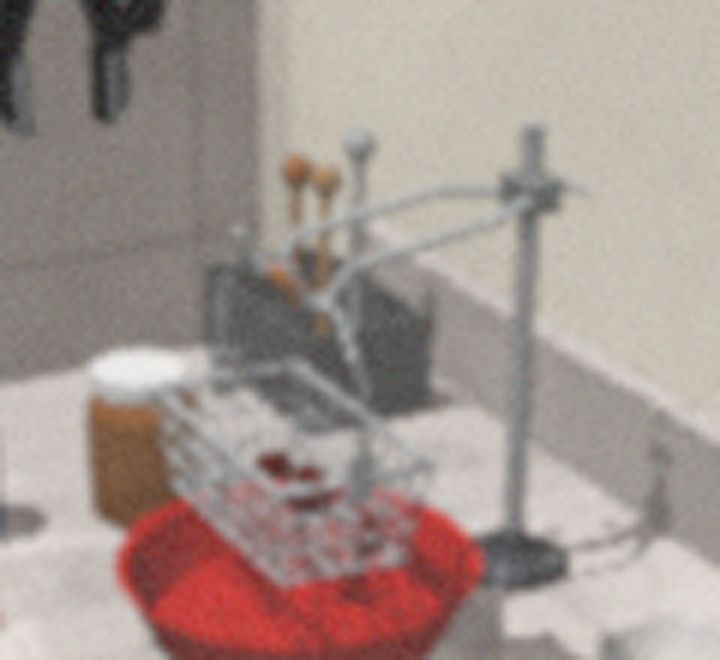

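View pics/tf.png

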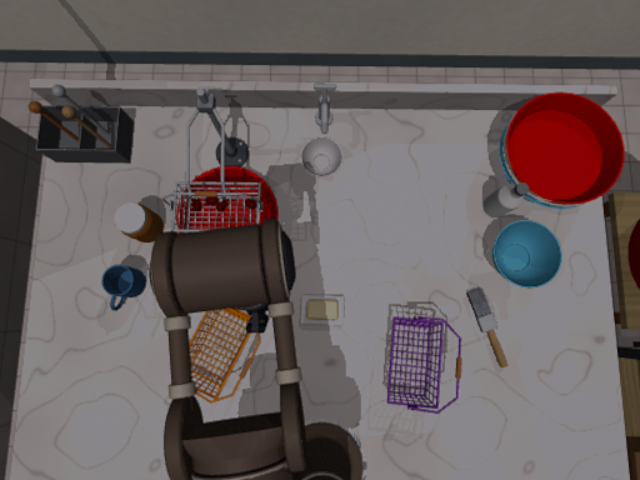

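>>> apply_moves:
  steps: [0, 0, 0, 0, 0, 0, 130, 0, 0, 0, 0, 0, 0, 130, 0, 0, 0, 0, 0, 0, 130, 0, 0, 0, 0, 0, 0, 130, 0, 0, 0, 0, 0, 0, 130, 0, 0, 0, 0, 0, 0, 130, 0, 0, 0, 0, 0, 0, 130, 0, 0, 0, 0, 0, 0, 130]

```text
time_s: 28.62
eef_pos: [0.3998, 0.0999, 0.4165]
tcp_rot: [-1.195, 1.564, -2.762]
wrist_force: [-0.3, 0.5, 1.1]
finger_gap: 0.0418
```

```bash
python3 - <<'E'
from h import *
from bench import ticket
a=capture('side').astype(int)
b=capture('side').astype(int); print(np.abs(a-b)[130:175,215:275].mean(), np.abs(a-b)[200:300,300:400].mean())
crop('side',195,75,120,110,6,'pics/s20.png',1.3)
print(ticket.close_job())
E
```

```text
2.2981481481481483 1.5943666666666667
the job is handed in; nothing more can be done
None
```

View pics/s20.png

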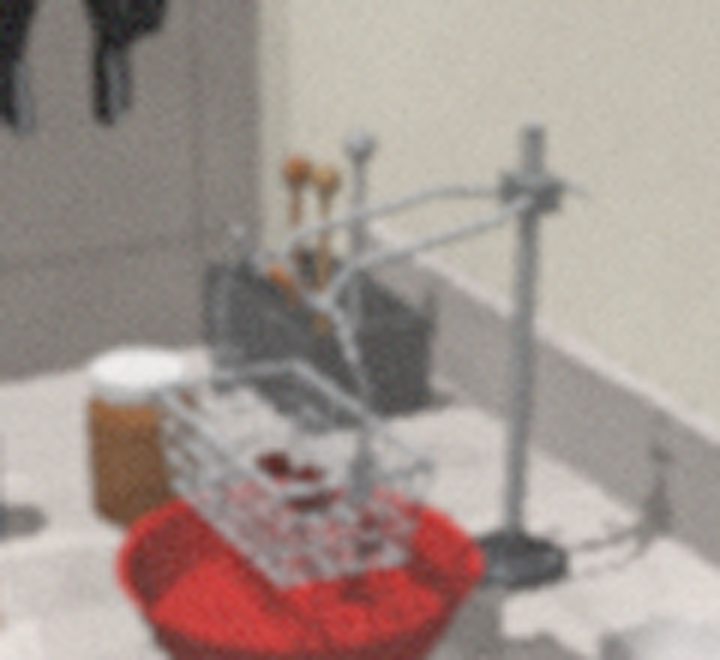

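The basket now hangs on both prongs over the red basin, and I handed the job in at about 28.7 s. I swung the bail upright between loosely closed fingers, and the basket stayed where it stood. I then gripped the wooden sleeve, lifted the basket (about 4.2 N), threaded the bail over the prongs from the front and lowered it in small steps. I let go once the wrist read about 0.4 N, then withdrew straight up.

**Last checks:** the final pictures show the bar across both prongs, the basket about level and all four dates inside. The other things on the counter looked unmoved. The basket looked the same a second after the first picture, and the gripper was well clear.

**Did not fully agree:**
- While I was seating the bar, a sideways force of up to about 1.4 N built up. I eased it to about 0.3 N before letting go.
- On the first approach the tool strayed about 20 mm from its planned path in free air. It touched nothing, and I corrected it.

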